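Close the kiln roof and hold the test tile in its sight slot

TASK

Finish the kiln's roof layer: lay the two loose insulating bricks flat in the two empty blue outlines on the roof slab, so that the four bricks make a pinwheel around the sight slot. Then take the blue test tile out of the wooden rack, pass it foot first and upright down through the slot until about 50 mm of it is below the top of the slab, and finish still holding it there, hanging in the chamber without standing on its floor or pressing hard on the slot. Leave the bricks already laid, the other two tiles and everything else on the table as they are.

Things in the scene. Friction and masses are not known exactly. Their poses are not given: they have to be found in the camera images.
- slot (a point): centre of the sight slot at the top face of the kiln's white roof slab, 110 mm above the table. Axes are the kiln's: z up, x towards its viewing port, y along the slot. The slot is 12 mm (x) by 40 mm (y), through the 12 mm slab, 1 mm chamfer, dark painted rim: 2 mm clearance on every side of the tile. The hollow chamber below is 200 mm square, its floor 90 mm below this point
- place_a (a point): centre of an empty blue outline, on the slab's top; x -29.5, y +59.5 mm from the slot in the kiln's axes (also this point's axes). The brick's length lies along x. Beside its inner (-y) long side: a laid brick 5 mm away from x -57 to -3 mm of this point; the open square, free for a finger, from x -3 to +62 mm (brick ends at 57)
- place_b (a point): centre of the other empty blue outline; x +59.5, y +29.5 mm from the slot in the kiln's axes. The brick's length lies along y. Beside its inner (-x) long side: the brick of place_a, 5 mm away, from y +3 to +57 mm of this point; the open square, free for a finger, from y +3 to -62 mm (brick ends at -57). laid_1 is 5 mm beyond its -y end
- brick_1_c (a point): first loose brick, flat on the table: pale yellow insulating brick, 114 x 54 x 45 mm (its own x, y, z), about 0.17 kg; this point is its centre, 22.5 mm above its underside; its two ends are alike. Either brick may go in either outline
- brick_2_c (a point): second loose brick, flat on the table: pale yellow insulating brick, 114 x 54 x 45 mm (its own x, y, z), about 0.17 kg; this point is its centre, 22.5 mm above its underside; its two ends are alike
- laid_1_c (a point): brick already laid (loose) in the pinwheel, length along the kiln's x, at x +29.5, y -59.5 mm from the slot: pale yellow insulating brick, 114 x 54 x 45 mm (its own x, y, z), about 0.17 kg; this point is its centre, 22.5 mm above its underside; its two ends are alike
- laid_2_c (a point): brick already laid (loose) in the pinwheel, length along the kiln's y, at x -59.5, y -29.5 mm from the slot: pale yellow insulating brick, 114 x 54 x 45 mm (its own x, y, z), about 0.17 kg; this point is its centre, 22.5 mm above its underside; its two ends are alike
- tile_blue_c (a point): centre of the dark blue glazed ceramic test tile, a flat strip 36 mm wide (own x), 8 mm thick (own y), 150 mm long (own z, upright), about 0.09 kg, unglazed brown at the foot. It stands in the rack with its lower 25 mm in a pocket (1 mm play each side), so its foot is 10 mm and its top 160 mm above the table; free to lift straight out
- tile_blue_foot (a point): centre of the foot end of the blue tile, 75 mm below its centre, with the tile's axes
- tile_green_c (a point): centre of the green tile, same size, also in the rack; not to be moved
- tile_brown_c (a point): centre of the brown tile, same size, also in the rack; not to be moved
- rack: fixed wooden rack 170 (x) x 50 (y) x 35 mm (z), origin at its underside's centre; three pockets in a row along its x, 52 mm apart, the tiles' broad faces facing its +y and -y, 16 mm between neighbouring tiles' edges; which tile is in which pocket varies
- kiln: fixed kiln, 250 mm square, slot in its middle, grey walls, open viewing port in its +x wall; origin at its underside's centre. Four blue outlines on the slab (114 x 54 mm, 5 mm joints) form a pinwheel round a 65 mm square opening centred on the slot; brick tops come 45 mm above the slab
- brick_1: first loose brick, origin at its underside's centre
- brick_2: second loose brick, origin at its underside's centre
- laid_1: laid brick, origin at its underside's centre
- laid_2: laid brick, origin at its underside's centre
- tile_blue: blue tile, origin at its foot
- jar_1: glaze jar with green label, 64 mm wide, 85 mm tall, at the back right of the kiln; bystander
- jar_2: glaze jar with blue label, same size, at the back left of the kiln; bystander
- bowl: terracotta bowl, 100 mm wide, 45 mm tall, back left; bystander

How it is judged:
By the outcome, as a careful person would: the job done as asked, in the order asked, and still so for the second after the job is handed in, while the arm keeps its last pose, push and grip.
It also fails if it takes over 67 s, if anything falls off the work surface, if the arm or the gripper's body presses on something with over 40 N, if the wrist force passes 120 N, or if a joint passes its speed limit or range.

ROBOT

A 6-joint arm with a two-finger parallel gripper is mounted at the origin on the work surface. World frame = base frame: x ahead of the robot, y to its left, z up, the work surface at z = 0. Lengths are in m, angles in rad, forces in N, time in s.
With the tool pointing down it reaches from about 0.25 to 0.775 m from the base axis. Payload 4 kg.
Tool frame: the origin (TCP) lies at the very end of the fingers, on their centre line; the grasp point (between the pads) lies hold_point_z behind it (hold_point_z is the distance from the TCP to the grasp point, in m); z points along the fingers, y is the direction in which the jaws open and shut (so a half turn about z gives the same grasp; the last joint's range is limited). The gripper opens to 94 mm and grips with 3 to 60 N. Pads are 16 mm wide; open, the fingers measure 119 mm over their backs; the gripper's body (75 mm by 177 mm) begins 78 mm behind the grasp point.
Start: joints at [-1.424, 0.087, 1.371, -0, 1.684, -0.103], TCP at [0.136, -0.533, 0.206] pointing down, gripper open.
Joint ranges: [-3.1, 3.1], [-0.76, 2.03], [0.27, 2.55], [-1.08, 4.22], [0.17, 2.65], [-2.57, 2.57]. Speed limits (rad/s): [2.79, 2.79, 3.14, 3.14, 3.14, 3.14].

INTERFACE

Orientations are given as [roll, pitch, yaw] about the fixed x, y, z axes, in that order (R = Rz(yaw) Ry(pitch) Rx(roll)).
In Python, from bench import * gives the robot as it stands.
- The arm moves only by the tool step_arm, never from a script. Its argument "increments" is text: rows parted by semicolons, each of 6 numbers parted by spaces: the shift along the tool's x, y, z in cm, then the turn, a rotation vector about the tool's x, y, z in rad. A call has 1 to 5 rows; each row shifts and turns the commanded pose from where the row before left it, along the tool's axes as they then stand; what a row does not reach is not made up. A row lasts 1/10 s, in which the tool goes at most 50 mm and 8.59 degrees, less where a joint would pass 70% of its speed; a pose out of reach is approached as far as the arm can. A call is refused whole if a number of a shift passes 5 or a number of a turn 0.15, either way. A call with a gripper value outside its range is refused whole. "claw" is the gripper's target within -1 to 1 (shut at 1, half-way at 0, fully open at -1), set as the call begins (left out, the last holds). The fingers move at their own pace and stop on an object; the grip force is fixed at half the most. Time passes only in rows, so rows that do not move let the fingers close. It gives the time, the measured TCP pose, the force and the opening at its end, in the units of the state.
- get_obs(): the state, without advancing time (a new reading comes with each control period).
- snapshot(name): name is "scene" or "top" or "wrist"; returns the picture (384x512x3 uint8, red, green, blue); there is no depth.
- calibration(name): a dict with "camera_matrix" (3x3 intrinsics, pixels), "k1" (the pictures are not rectified: a ray, as slopes to the right and down, at radius r is drawn at 1 + k1 r^2 times it, then the intrinsics apply), "eye" and "orientation" of the camera in the world; the wrist camera has in their place "tool_from_camera" (4x4, takes a point from camera to tool coordinates, whose origin is the TCP and whose axes are the flange's). Camera axes: x right, y up, looking along -z (the intrinsics and any distortion apply to the point x, -y, -z); pixel columns grow to the right and rows downward; lengths in m; the calibration is good to about 2 mm. A picture is of the moment at which its call begins: read the wrist's pose just before it. calibration takes no time and is no camera call.
- close_job(): hands the job in, once; it reports no verdict.
The state is a dict: "time": time; "joint_positions": joint angles; "qvel": joint speeds; "joint_torque": joint torques, N m; "tool_pos": TCP position; "ee_rot": TCP orientation; "wrist_force": force on the tool from outside, world axes, zero at the start; "wrist_torque": the same for the moment, N m; "width": finger opening in m.
Only numpy, scipy, OpenCV 4.12 (cv2) and the standard library are available. Lean on these libraries where they do the work, as an engineer would, in place of code of your own. Each camera call takes 0.05 s, during which the arm holds its last target. There are 200 camera calls.

## Working session

There is one attempt and no reset: what is moved stays moved. The work goes in short steps, Python scripts to look and compute and a tool call to move; the robot and the scene stay as the last step left them, time stands still between calls to the robot, and variables do not carry over. Pictures are saved under pics/ and viewed, about 8 in all and at most 12, crops included, and the job is handed in when it is done.

Besides the shell and the picture viewer there is one more tool, called after "Call:" by a JSON object that holds its "op" and its "data". step_arm: Moves the arm, as the interface text tells. Its arguments: {"type":"object","properties":{"increments":{"type":"string"},"claw":{"type":"number"}},"required":["increments"]}

```bash
ls; mkdir -p pics
python3 - <<'E'
from bench import *
import cv2
print(get_obs())
for n in("scene","top","wrist"):
    print(n,calibration(n))
    cv2.imwrite(f"pics/{n}0.png",snapshot(n)[:,:,::-1])
E
```

```text
pics
{'time': 0.0, 'joint_positions': array([-1.42407161e+00,  8.79502972e-02,  1.37222405e+00,  1.17476798e-05,
        1.68359524e+00, -1.03076273e-01]), 'qvel': array([-2.14328525e-03,  1.00259042e-03, -1.19855233e-03, -6.03685034e-05,
        1.05269624e-03, -8.90810438e-04]), 'joint_torque': array([-1.68156203e-03, -3.40180600e+01, -3.02431583e+01,  7.16544525e-02,
        3.28214758e-02, -1.52534062e-04]), 'tool_pos': array([ 0.13589903, -0.53238957,  0.20432207]), 'ee_rot': array([-3.13942847e+00, -2.35607029e-04,  2.49802048e-01]), 'wrist_force': array([-0.76141202,  0.29303889, -0.42987102]), 'wrist_torque': array([-0.01015862,  0.02024399,  0.0252165 ]), 'width': 0.09400510580153446}
scene {'camera_matrix': array([[402.82848799,   0.        , 259.8751234 ],
       [  0.        , 402.82848799, 184.16074226],
       [  0.        ,   0.        ,   1.        ]]), 'k1': -0.012970947070160145, 'eye': array([1.13482606, 0.23846572, 0.89647734]), 'orientation': array([0.68820975, 0.01646669, 1.9756534 ])}
top {'camera_matrix': array([[392.37424327,   0.        , 256.08788237],
       [  0.        , 392.37424327, 187.68033122],
       [  0.        ,   0.        ,   1.        ]]), 'k1': 0.00636697501605792, 'eye': array([ 0.43283902, -0.01818227,  1.13270988]), 'orientation': array([ 0.11618009,  0.01912384, -1.59588306])}
wrist {'camera_matrix': array([[307.02793345,   0.        , 257.48417397],
       [  0.        , 307.02793345, 192.35131561],
       [  0.        ,   0.        ,   1.        ]]), 'k1': -0.021338770089852254, 'tool_from_camera': array([[-2.28618155e-04,  9.61651830e-01,  2.74273051e-01,
         8.17002935e-02],
       [ 9.99999950e-01,  2.80016536e-04, -1.48247413e-04,
         2.35482805e-04],
       [-2.19363386e-04,  2.74273003e-01, -9.61651845e-01,
        -1.80734586e-01],
       [ 0.00000000e+00,  0.00000000e+00,  0.00000000e+00,
         1.00000000e+00]])}
```

View pics/top0.png

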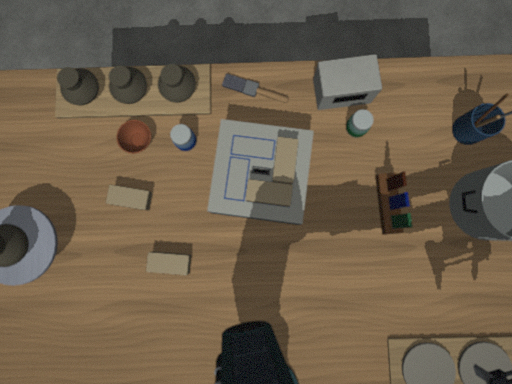

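View pics/scene0.png

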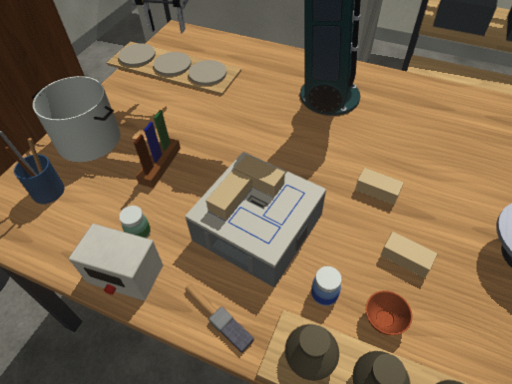

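```bash
cat > h.py <<'E'
import numpy as np, cv2, bench
from bench import *
from scipy.spatial.transform import Rotation as R
def cam(n,obs=None):
    c=calibration(n)
    if n=="wrist":
        o=obs or get_obs(); T=np.eye(4);T[:3,:3]=R.from_euler('xyz',o['ee_rot']).as_matrix();T[:3,3]=o['tool_pos']
        P=T@np.array(c['tool_from_camera'])
    else:
        P=np.eye(4);P[:3,:3]=R.from_euler('xyz',c['orientation']).as_matrix();P[:3,3]=c['eye']
    return dict(K=c['camera_matrix'],k=c['k1'],P=P)
def cast(C,uv,z):
    uv=np.atleast_2d(np.asarray(uv,float))
    D=np.array([C['k'],0,0,0,0])
    s=cv2.undistortPoints(uv.reshape(-1,1,2),C['K'],D).reshape(-1,2)
    d=np.c_[s[:,0],-s[:,1],-np.ones(len(s))]@C['P'][:3,:3].T; e=C['P'][:3,3]
    return e+d*((z-e[2])/d[:,2])[:,None]
def proj(C,p):
    q=(np.atleast_2d(p)-C['P'][:3,3])@C['P'][:3,:3]; q=q*[1,-1,-1]
    return cv2.projectPoints(q,np.zeros(3),np.zeros(3),C['K'],np.array([C['k'],0,0,0,0]))[0].reshape(-1,2)
def shot(n,name=None):
    o=get_obs(); im=snapshot(n)
    if name: cv2.imwrite(f"pics/{name}.png",im[:,:,::-1])
    return o,im,cam(n,o)
def show(name,im,r0,r1,c0,c1,f):
    cv2.imwrite(f"pics/{name}.png",cv2.resize(im[r0:r1,c0:c1,::-1],None,fx=f,fy=f,interpolation=cv2.INTER_CUBIC))
E
python3 - <<'E'
from h import *
print([x for x in dir(bench) if not x.startswith('__')]); print(getattr(bench,'hold_point_z',None))
C=cam("top")
for n,uv,z in [("kiln",(260.5,172.5),.11),("b1",(129,197),.045),("b2",(168,263),.045),("bl",(400,201),.16),("br",(397,181),.16),("gr",(402,220),.16),("jar1",(360,122),.085),("jar2",(182,137),.085),("kilncorners",[(222,120),(313,133),(302,223),(209,212)],.11)]:
    print(n,cast(C,uv,z).round(3).tolist())
im=cv2.imread("pics/top0.png")[:,:,::-1]
a=cv2.resize(im[115:225,200:320],None,fx=3.3,fy=3.3,interpolation=cv2.INTER_CUBIC)
b=cv2.resize(im[165:245,370:420],None,fx=4.5,fy=4.5,interpolation=cv2.INTER_CUBIC)
c=cv2.resize(im[180:280,100:195],None,fx=3.63,fy=3.63,interpolation=cv2.INTER_CUBIC)
H=363
cv2.imwrite("pics/crop.png",np.hstack([cv2.copyMakeBorder(x[:H,:],0,max(0,H-x.shape[0]),0,0,cv2.BORDER_CONSTANT) for x in (a,b)])[:,:,::-1])
E
```

```text
['IKError', 'calibration', 'close_job', 'get_obs', 'hold_point_z', 'snapshot']
0.0188
kiln [[0.593, -0.014, 0.11]]
b1 [[0.544, 0.356, 0.045]]
b2 [[0.359, 0.246, 0.045]]
bl [[0.504, -0.357, 0.16]]
br [[0.554, -0.353, 0.16]]
gr [[0.457, -0.358, 0.16]]
jar1 [[0.728, -0.289, 0.085]]
jar2 [[0.701, 0.198, 0.085]]
kilncorners [[0.738, 0.085, 0.11], [0.695, -0.157, 0.11], [0.457, -0.118, 0.11], [0.492, 0.123, 0.11]]
```

View pics/crop.png

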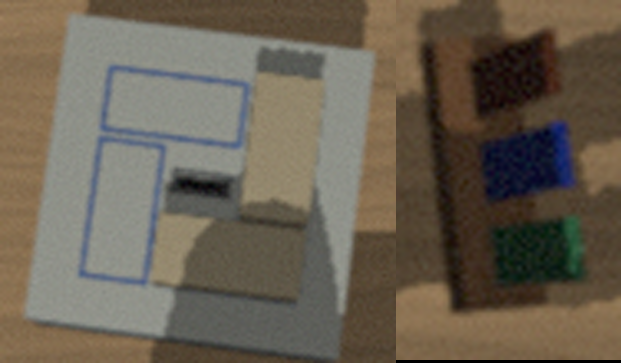

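Call:
{"op": "step_arm", "data": {"increments": "3 -2 -1.7 0 0 0;3.6 -2.6 -1.5 0 0 0;3.6 -2.6 -1.5 0 0 0;3.6 -2.6 -1.5 0 0 0;3.6 -2.6 -1.5 0 0 0", "claw": -1}}

```text
time: 0.65
tool_pos: [0.2746, -0.3682, 0.2828]
ee_rot: [-3.141, -0.0, 0.249]
wrist_force: [1.0, -0.5, -0.3]
width: 0.0939
```

Call:
{"op": "step_arm", "data": {"increments": "3.6 -2.6 -1 0 0 0;3.6 -2.6 -1 0 0 0;3.6 -2.6 -1 0 0 0;3.6 -2.6 -1 0 0 0;3.6 -2.6 -1 0 0 0"}}

```text
time: 1.15
tool_pos: [0.4169, -0.1976, 0.3327]
ee_rot: [3.141, 0.0, 0.25]
wrist_force: [0.8, 0.6, 0.6]
width: 0.0941
```

Call:
{"op": "step_arm", "data": {"increments": "3.6 -2.6 0 0 0 0;3.6 -2.6 0 0 0 0;3.6 -2.6 0 0 0 0;3.6 -2.6 0 0 0 0;3.6 -2.6 0 0 0 0"}}

```text
time: 1.65
tool_pos: [0.5593, -0.0272, 0.3321]
ee_rot: [3.141, 0.0, 0.25]
wrist_force: [1.5, -0.1, -0.1]
width: 0.0937
```

Call:
{"op": "step_arm", "data": {"increments": "3.6 -2.6 0 0 0 0;0 0 0 0 0 -0.146;0 0 0 0 0 -0.146;0 0 0 0 0 -0.146;0 0 0 0 0 -0.146"}}

```text
time: 2.15
tool_pos: [0.5869, 0.0055, 0.3317]
ee_rot: [-3.141, 0.001, 0.84]
wrist_force: [-0.5, -0.4, 0.9]
width: 0.0941
```

Call:
{"op": "step_arm", "data": {"increments": "0 0 0 0 0 -0.146;0 0 0 0 0 -0.146;0 0 0 0 0 -0.146;0 0 0 0 0 -0.146;0 0 0 0 0 0"}}

```text
time: 2.65
tool_pos: [0.5868, 0.0053, 0.332]
ee_rot: [-3.141, 0.0, 1.418]
wrist_force: [0.3, -0.0, 0.6]
width: 0.0944
```

Run:
```python
from h import *
o,im,C=shot("wrist","w1"); print(o['time'],o['tool_pos'],o['ee_rot'],o['joint_positions'])
np.savez("w1.npz",im=im,P=C['P'])
```

```text
2.65 [0.58681738 0.0052653  0.33196587] [-3.14067650e+00  1.42892121e-04  1.41751835e+00] [-8.75768950e-02  1.84448336e-01  1.01283011e+00 -8.85720502e-05
  1.94523776e+00  6.56687943e-02]
```

View pics/w1.png

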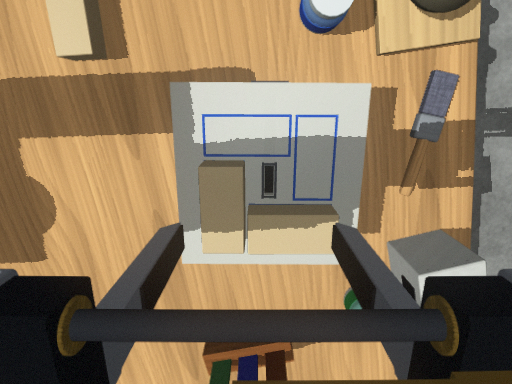

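```bash
cat > kiln.py <<'E'
from h import *
def kiln(im,C):
    hsv=cv2.cvtColor(im,cv2.COLOR_RGB2HSV)
    m=cv2.inRange(hsv,(105,110,50),(130,255,255)); m[230:]=0; m[:100]=0; m[:,:190]=0; m[:,350:]=0
    n,l,st,ce=cv2.connectedComponentsWithStats(cv2.dilate(m,np.ones((2,2))))
    out=[]
    for i in range(1,n):
        if st[i,4]<100: continue
        ys,xs=np.where((l==i)&(m>0)); P=cast(C,np.c_[xs,ys],.11)[:,:2]
        out.append((cv2.minAreaRect((P*1000).astype(np.float32)),len(xs)))
    return out
def slot(im,C,box):
    c0,c1,r0,r1=box; g=cv2.cvtColor(im,cv2.COLOR_RGB2GRAY)[r0:r1,c0:c1]
    ys,xs=np.where(g<65); P=cast(C,np.c_[xs+c0,ys+r0],.11)[:,:2]
    return cv2.minAreaRect((P*1000).astype(np.float32))
E
python3 - <<'E'
from kiln import *
d=np.load("w1.npz"); im=d['im']; C=cam("wrist"); C['P']=d['P']
print(kiln(im,C)); print(slot(im,C,(256,282,158,202)))
g=cv2.cvtColor(im,cv2.COLOR_RGB2GRAY); print(g[180,250:290],g[155:205,269])
# top cam
o,it,T=shot("top")
hsv=cv2.cvtColor(it,cv2.COLOR_RGB2HSV); m=cv2.inRange(hsv,(105,70,40),(130,255,255))
m[:125]=0;m[210:]=0;m[:,:215]=0;m[:,290:]=0
n,l,st,ce=cv2.connectedComponentsWithStats(cv2.dilate(m,np.ones((2,2))))
for i in range(1,n):
    if st[i,4]>40:
        ys,xs=np.where((l==i)&(m>0)); print("top",cv2.minAreaRect((cast(T,np.c_[xs,ys],.11)[:,:2]*1000).astype(np.float32)))
for n,t in (("b1",(100,165,180,215)),("b2",(140,200,245,280))):
    c0,c1,r0,r1=t; s=it[r0:r1,c0:c1]; print(n); h=cv2.cvtColor(s,cv2.COLOR_RGB2HSV); print(h[h.shape[0]//2,::4].tolist()); print(h[::2,h.shape[1]//2].tolist())
E
```

```text
[(((580.7116088867188, 48.98989486694336), (53.750160217285156, 114.36754608154297), 80.8595199584961), 525), (((664.22607421875, 4.717327117919922), (113.65684509277344, 54.11494445800781), 81.09967041015625), 476)]
((600.8911743164062, -14.722467422485352), (47.2344856262207, 18.711156845092773), 81.43341064453125)
[129 131 128 129 127 131 132 130 130 128 128 108  52  54  85  33  31  35
  34  32  32  31  32  69  79  54  67 128 126 132 128 130 127 130 131 129
 129 128 127 130] [ 60  74 128 128 130 130 128 125  72  59  73  38  37  34  38  36  36  39
  33  36  35  36  33  30  35  32  34  37  40  35  33  31  33  33  37  36
  29  49  88  93 109  54  63 109 125 128 128 123 116  67]
b1
[[16, 105, 150], [17, 104, 147], [21, 67, 167], [20, 69, 163], [20, 72, 162], [21, 69, 166], [21, 65, 165], [19, 66, 167], [20, 66, 163], [20, 66, 165], [20, 66, 167], [19, 65, 166], [21, 65, 74], [16, 100, 127], [16, 102, 157], [16, 105, 155], [15, 104, 154]]
[[15, 98, 101], [17, 99, 103], [14, 99, 95], [13, 99, 93], [19, 70, 127], [21, 65, 164], [20, 67, 163], [22, 69, 163], [21, 66, 162], [22, 66, 166], [18, 63, 166], [23, 67, 167], [21, 69, 166], [20, 66, 165], [17, 89, 154], [18, 106, 139], [16, 106, 147], [16, 105, 153]]
b2
[[17, 105, 150], [16, 107, 150], [22, 63, 165], [21, 60, 166], [20, 66, 166], [19, 62, 169], [21, 65, 164], [19, 68, 168], [20, 68, 169], [22, 63, 166], [22, 62, 165], [21, 68, 170], [22, 65, 114], [15, 105, 156], [17, 106, 159]]
[[19, 94, 92], [16, 103, 92], [16, 110, 88], [17, 97, 87], [23, 74, 89], [20, 66, 169], [20, 68, 168], [20, 67, 167], [20, 62, 169], [20, 68, 168], [22, 66, 166], [18, 65, 173], [19, 68, 168], [21, 69, 167], [19, 75, 164], [18, 101, 151], [17, 102, 150], [16, 110, 156]]
```

Call:
{"op": "step_arm", "data": {"increments": "3.8 -2.2 0.5 0 0 0;3.8 -2.2 1 0 0 0;3.8 -2.2 1 0 0 0;3.8 -2.2 1 0 0 0;3.8 -2.2 1 0 0 0"}}

```text
time: 3.25
tool_pos: [0.5063, 0.2112, 0.287]
ee_rot: [3.141, -0.0, 1.415]
wrist_force: [0.4, 0.1, -0.9]
width: 0.0944
```

Call:
{"op": "step_arm", "data": {"increments": "3.8 -2.2 1 0 0 0;3.8 -2.2 1 0 0 0;3.8 -2.2 1 0 0 0;0 0 0 0 0 0;0 0 0 0 0 0"}}

```text
time: 3.75
tool_pos: [0.4587, 0.333, 0.2569]
ee_rot: [-3.141, 0.001, 1.418]
wrist_force: [-0.0, -0.5, -0.2]
width: 0.0943
```

```bash
cat > brick.py <<'E'
from h import *
def bricks(im,C,z=.045,vmin=0,box=None):
    hsv=cv2.cvtColor(cv2.medianBlur(im,5),cv2.COLOR_RGB2HSV)
    m=cv2.inRange(hsv,(17,35,vmin),(28,85,255))
    if box is not None: k=np.zeros_like(m);k[box[2]:box[3],box[0]:box[1]]=255;m&=k
    m=cv2.morphologyEx(m,cv2.MORPH_OPEN,np.ones((5,5)))
    out=[]
    for c in cv2.findContours(m,cv2.RETR_EXTERNAL,cv2.CHAIN_APPROX_NONE)[0]:
        if cv2.contourArea(c)<1500: continue
        P=cast(C,c.reshape(-1,2),z)[:,:2]
        out.append((cv2.boundingRect(c),cv2.minAreaRect((P*1000).astype(np.float32))))
    return out
E
python3 - <<'E'
from brick import *
o,im,C=shot("wrist","w2"); print(o['tool_pos'],o['ee_rot'])
np.savez("w2.npz",im=im,P=C['P'])
for v in (0,140,190): print(v,bricks(im,C,vmin=v))
E
```

```text
[0.45874387 0.33298259 0.25691204] [-3.14118230e+00  1.39687657e-03  1.41826902e+00]
0 [((172, 199, 45, 76), ((359.6065368652344, 249.13720703125), (112.7308120727539, 52.628562927246094), 84.12702941894531)), ((298, 89, 48, 90), ((545.9097900390625, 363.07574462890625), (111.39991760253906, 53.3544807434082), 79.0110092163086))]
140 [((172, 199, 45, 76), ((359.6065368652344, 249.13720703125), (112.7308120727539, 52.628562927246094), 84.12702941894531)), ((298, 89, 48, 90), ((545.9097900390625, 363.07574462890625), (111.39991760253906, 53.3544807434082), 79.0110092163086))]
190 [((172, 199, 45, 76), ((359.163330078125, 249.15219116210938), (112.13776397705078, 51.87232208251953), 84.04833984375)), ((298, 89, 48, 90), ((546.01318359375, 363.06121826171875), (111.39757537841797, 52.34649658203125), 79.06094360351562))]
```

View pics/w2.png

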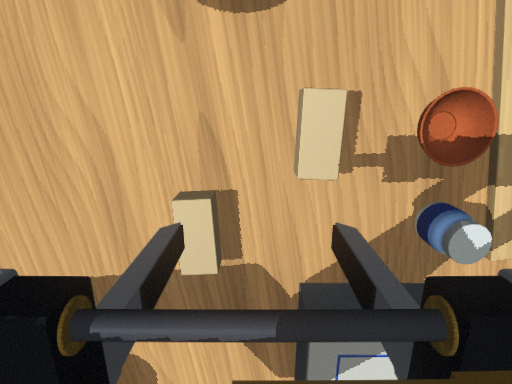

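Call:
{"op": "step_arm", "data": {"increments": "0.9 4 0 0 0 0;0.9 4.1 0 0 0 0.039;0 0 4 0 0 0;0 0 4 0 0 0;0 0 4 0 0 0"}}

```text
time: 4.3
tool_pos: [0.5442, 0.3359, 0.1369]
ee_rot: [3.14, -0.001, 1.374]
wrist_force: [0.5, -0.3, 0.2]
width: 0.0938
```

Call:
{"op": "step_arm", "data": {"increments": "0 0 4 0 0 0;0 0 2 0 0 0;0 0 0 0 0 0"}}

```text
time: 4.6
tool_pos: [0.5408, 0.3347, 0.0732]
ee_rot: [-3.135, 0.005, 1.375]
wrist_force: [-0.5, 0.5, 0.4]
width: 0.0938
```

```bash
cat >> h.py <<'E'
def delta(p,yaw):
    o=get_obs(); M=R.from_euler('xyz',o['ee_rot']).as_matrix(); T=R.from_euler('xyz',[np.pi,0,yaw]).as_matrix()
    print("t",round(o['time'],2),"pos",o['tool_pos'].round(4),"rot",o['ee_rot'].round(4),"w",round(o['width'],4),"F",o['wrist_force'].round(1),"q",o['joint_positions'].round(2))
    print("tool cm",(M.T@(np.array(p)-o['tool_pos'])*100).round(2),"rot",R.from_matrix(M.T@T).as_rotvec().round(4))
E
python3 -c "
from h import *
delta([.5412,.3385,.008],1.379)"
```

```text
t 4.6 pos [0.5408 0.3347 0.0732] rot [-3.1355  0.0055  1.3751] w 0.0938 F [-0.5  0.5  0.4] q [ 0.47  0.34  1.33 -0.    1.47  0.66]
tool cm [0.41 0.01 6.51] rot [-0.0061  0.0055 -0.0039]
```

Call:
{"op": "step_arm", "data": {"increments": "0.4 0 3.5 0 0 0;0 0 3 0 0 0;0 0 0 0 0 0"}}

```text
time: 4.9
tool_pos: [0.5415, 0.3396, 0.0097]
ee_rot: [-3.137, 0.004, 1.377]
wrist_force: [-0.9, -0.4, 0.0]
width: 0.0942
```

Call:
{"op": "step_arm", "data": {"increments": "0 0 0 0 0 0;0 0 0 0 0 0;0 0 0 0 0 0;0 0 0 0 0 0;0 0 0 0 0 0", "claw": 1}}

```text
time: 5.4
tool_pos: [0.5431, 0.3422, 0.0136]
ee_rot: [3.141, -0.001, 1.379]
wrist_force: [-2.3, 1.0, 1.1]
width: 0.0574
```

```bash
python3 -c "
from h import *
delta([.5412,.3385,.208],1.413)"
```

```text
t 5.4 pos [0.5431 0.3422 0.0136] rot [ 3.1408e+00 -9.0000e-04  1.3789e+00] w 0.0574 F [-2.3  1.   1.1] q [0.47 0.39 1.39 0.   1.36 0.67]
tool cm [ -0.38  -0.1  -19.45] rot [ 0.0008 -0.0009 -0.0341]
```

Call:
{"op": "step_arm", "data": {"increments": "0 0 0 0 0 0;0 0 0 0 0 0;0 0 0 0 0 0"}}

```text
time: 5.7
tool_pos: [0.5427, 0.3422, 0.0132]
ee_rot: [-3.142, -0.0, 1.379]
wrist_force: [-3.1, 0.1, 5.6]
width: 0.0536
```

Call:
{"op": "step_arm", "data": {"increments": "0 0 -1 0 0 0;0 0 -3 0 0 0;0 0 -4 0 0 0;0 0 -4 0 0 0;0 0 -4 0 0 -0.034"}}

```text
time: 6.2
tool_pos: [0.5427, 0.3414, 0.1732]
ee_rot: [-3.141, 0.001, 1.413]
wrist_force: [0.4, 0.3, -1.3]
width: 0.0538
```

Call:
{"op": "step_arm", "data": {"increments": "0 0 -4 0 0 0;0 0 0 0 0 0;0 0 0 0 0 0;0 0 0 0 0 0;0 0 0 0 0 0"}}

```text
time: 6.7
tool_pos: [0.5419, 0.3412, 0.2091]
ee_rot: [-3.137, 0.004, 1.413]
wrist_force: [-0.0, -0.7, -2.9]
width: 0.0536
```

```bash
cat > K.py <<'E'
from h import *
S=np.array([.6007,-.0147]); yk=-.158
Rk=np.array([[np.cos(yk),-np.sin(yk)],[np.sin(yk),np.cos(yk)]])
def kp(x,y): return S+Rk@np.array([x,y])/1000
E
python3 -c "
from K import *
print(kp(59.5,29.5-21),kp(-29.5,59.5))
delta([*kp(59.5,29.5-21),.215],yk+np.pi/2)"
```

```text
[ 0.66079628 -0.01566781] [0.58092939 0.0487005 ]
t 6.7 pos [0.5419 0.3412 0.2091] rot [-3.1372  0.0035  1.4126] w 0.0536 F [-0.  -0.7 -2.9] q [ 0.47  0.29  1.12 -0.    1.73  0.63]
tool cm [-33.37  17.36  -0.55] rot [-0.0044  0.0035 -0.0002]
```

Call:
{"op": "step_arm", "data": {"increments": "-2.7 1.4 0 0 0 0;-3.7 1.9 0 0 0 0;-3.8 2 0 0 0 0;-3.8 2 0 0 0 0;-3.8 2 0 0 0 0"}}

```text
time: 7.2
tool_pos: [0.6063, 0.1498, 0.2102]
ee_rot: [-3.138, 0.001, 1.413]
wrist_force: [0.6, -0.9, -2.3]
width: 0.0537
```

Call:
{"op": "step_arm", "data": {"increments": "-3.8 2 0 0 0 0;-3.8 2 0 0 0 0;-3.5 1.8 0 0 0 0;-3 1.5 0 0 0 0;-1.5 0.7 0 0 0 0"}}

```text
time: 7.7
tool_pos: [0.661, -0.0183, 0.2098]
ee_rot: [-3.138, 0.001, 1.41]
wrist_force: [1.3, 0.4, -2.1]
width: 0.0533
```

Call:
{"op": "step_arm", "data": {"increments": "0 0 0 0 0 0;0 0 0 0 0 0;0 0 0 0 0 0;0 0 0 0 0 0"}}

```text
time: 8.1
tool_pos: [0.6609, -0.0133, 0.2127]
ee_rot: [3.141, -0.0, 1.415]
wrist_force: [-0.5, -0.5, -2.0]
width: 0.0538
```

```bash
python3 -c "
from K import *
delta([*kp(59.5,29.5-21),.1436],yk+np.pi/2)
o,im,C=shot('wrist','w3'); np.savez('w3.npz',im=im,P=C['P'])
"
```

```text
t 8.1 pos [ 0.6609 -0.0133  0.2127] rot [ 3.1414e+00 -4.0000e-04  1.4152e+00] w 0.0538 F [-0.5 -0.5 -2. ] q [-0.11  0.34  1.06  0.    1.74  0.05]
tool cm [-0.24  0.02  6.91] rot [ 0.0002 -0.0004  0.0024]
```

View pics/w3.png

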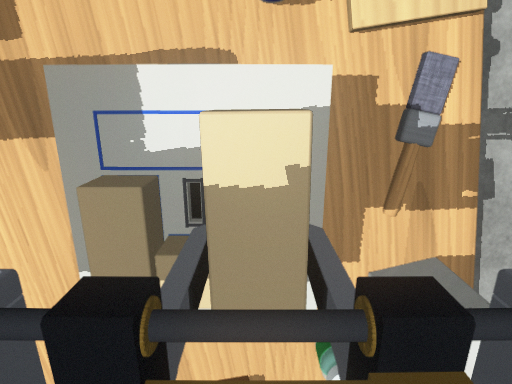

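```bash
python3 -c "
from K import *
d=np.load('w3.npz');C=cam('wrist');C['P']=d['P']
g=cv2.cvtColor(d['im'],cv2.COLOR_RGB2GRAY).astype(int)
print(g[104:118,230],g[104:118,290], g[150,195:208],g[150,305:318],g[104:118,256])
p=cast(C,[[230,110.5],[290,110.5],[201,150],[311.5,150]],.2127-.0133+.045)[:,:2]
t=np.array([.6609,-.0133]);y=1.415
M=np.array([[np.cos(y),np.sin(y)],[np.sin(y),-np.cos(y)]])
print((p-t)@M*1000)
"
```

```text
[235 235 235 236 235 214 113 167 206 212 221 229 226 228] [234 235 234 234 209 105 152 204 209 218 225 226 225 223] [155 154 154 151 156 155 202 222 227 225 226 226 227] [222 222 223 221 189 157 121 150 148 149 153 150 153] [236 237 235 236 236 143 122 191 206 216 224 227 227 227]
[[ 77.94632517 -11.31108458]
 [ 77.94883392  16.89446509]
 [ 59.36053523 -25.86474964]
 [ 59.35487119  27.8844623 ]]
```

Call:
{"op": "step_arm", "data": {"increments": "-0.2 -0.1 0 0 0 0.002;0 0 2 0 0 0;0 0 3 0 0 0;0 0 2.4 0 0 0;0 0 0.8 0 0 0"}}

```text
time: 8.65
tool_pos: [0.6578, -0.0165, 0.1268]
ee_rot: [-3.135, 0.0, 1.411]
wrist_force: [0.4, 0.3, -1.3]
width: 0.0538
```

Call:
{"op": "step_arm", "data": {"increments": "0 0 0 0 0 0;0 0 0 0 0 0;0 0 0 0 0 0;0 0 0 0 0 0"}}

```text
time: 9.05
tool_pos: [0.6608, -0.0171, 0.1325]
ee_rot: [3.138, -0.0, 1.411]
wrist_force: [-0.1, 0.8, -1.9]
width: 0.054
```

```bash
python3 -c "
from K import *
delta([*kp(58.5,29.5-21),.1236],yk+np.pi/2)
"
```

```text
t 9.05 pos [ 0.6608 -0.0171  0.1325] rot [ 3.1383e+00 -1.0000e-04  1.4108e+00] w 0.054 F [-0.1  0.8 -1.9] q [-0.11  0.35  1.2  -0.    1.59  0.05]
tool cm [ 0.14 -0.12  0.89] rot [ 0.0033 -0.0001 -0.002 ]
```

Call:
{"op": "step_arm", "data": {"increments": "0 0 0 0 0 0;0 0 0 0 0 0"}}

```text
time: 9.25
tool_pos: [0.6601, -0.0171, 0.131]
ee_rot: [3.141, 0.0, 1.411]
wrist_force: [-0.2, -0.4, -2.3]
width: 0.0539
```

Call:
{"op": "step_arm", "data": {"increments": "0 0 0 0 0 0"}}

```text
time: 9.35
tool_pos: [0.6599, -0.017, 0.1307]
ee_rot: [3.141, 0.0, 1.411]
wrist_force: [-0.4, 0.4, -1.9]
width: 0.054
```

Call:
{"op": "step_arm", "data": {"increments": "0 0 0 0 0 0"}}

```text
time: 9.45
tool_pos: [0.6598, -0.017, 0.1305]
ee_rot: [-3.142, 0.0, 1.411]
wrist_force: [-0.2, 0.3, -0.8]
width: 0.0542
```

Call:
{"op": "step_arm", "data": {"increments": "0.15 0 0.2 0 0 -0.002;0 0 0.3 0 0 0;0 0 0.1 0 0 0;0 0 0.1 0 0 0;0 0 0 0 0 0"}}

```text
time: 9.95
tool_pos: [0.6601, -0.0155, 0.1234]
ee_rot: [-3.142, 0.0, 1.413]
wrist_force: [-0.4, 0.1, -1.9]
width: 0.0536
```

Call:
{"op": "step_arm", "data": {"increments": "0 0 0 0 0 0;0 0 0 0 0 0;0 0 0 0 0 0;0 0 0 0 0 0"}}

```text
time: 10.35
tool_pos: [0.6601, -0.0155, 0.1234]
ee_rot: [3.142, 0.0, 1.413]
wrist_force: [-0.3, -0.0, -3.2]
width: 0.0541
```

Call:
{"op": "step_arm", "data": {"increments": "0 0 0.1 0 0 0;0 0 0 0 0 0;0 0 0 0 0 0;0 0 0 0 0 0"}}

```text
time: 10.75
tool_pos: [0.6602, -0.0156, 0.1233]
ee_rot: [3.141, 0.0, 1.413]
wrist_force: [-1.3, -1.1, 3.0]
width: 0.0538
```

Call:
{"op": "step_arm", "data": {"increments": "0 0 0.1 0 0 0;0 0 0 0 0 0;0 0 0 0 0 0;0 0 0 0 0 0"}}

```text
time: 11.15
tool_pos: [0.6602, -0.0156, 0.1233]
ee_rot: [3.14, 0.0, 1.413]
wrist_force: [-2.1, -0.7, 6.3]
width: 0.0538
```

Call:
{"op": "step_arm", "data": {"increments": "0 0 -0.1 0 0 0;0 0 0 0 0 0;0 0 0 0 0 0;0 0 0 0 0 0", "claw": -0.4}}

```text
time: 11.55
tool_pos: [0.66, -0.0155, 0.1218]
ee_rot: [-3.141, 0.0, 1.413]
wrist_force: [-0.3, 0.1, 0.1]
width: 0.0659
```

Call:
{"op": "step_arm", "data": {"increments": "0 0 -1 0 0 0;0 0 -3 0 0 0;0 0 -4 0 0 0;0 0 -3.5 0 0 0;0 0 0 0 0 0"}}

```text
time: 12.05
tool_pos: [0.6627, -0.0157, 0.2461]
ee_rot: [3.128, -0.001, 1.413]
wrist_force: [0.7, -1.0, 1.4]
width: 0.0659
```

Call:
{"op": "step_arm", "data": {"increments": "0 0 0 0 0 0;0 0 0 0 0 0;0 0 0 0 0 0;0 0 0 0 0 0"}}

```text
time: 12.45
tool_pos: [0.6594, -0.0155, 0.2354]
ee_rot: [-3.138, 0.0, 1.413]
wrist_force: [-1.1, -0.3, 0.1]
width: 0.0656
```

```bash
python3 -c "
from K import *
delta([.3622,.274,.11],1.467)
o,im,C=shot('wrist','w4'); np.savez('w4.npz',im=im,P=C['P'])
"
```

```text
t 12.45 pos [ 0.6594 -0.0155  0.2354] rot [-3.1381e+00  3.0000e-04  1.4128e+00] w 0.0656 F [-1.1 -0.3  0.1] q [-0.11  0.34  1.02 -0.    1.79  0.05]
tool cm [ 23.91 -33.87  12.65] rot [-0.0035  0.0002 -0.0542]
```

View pics/w4.png

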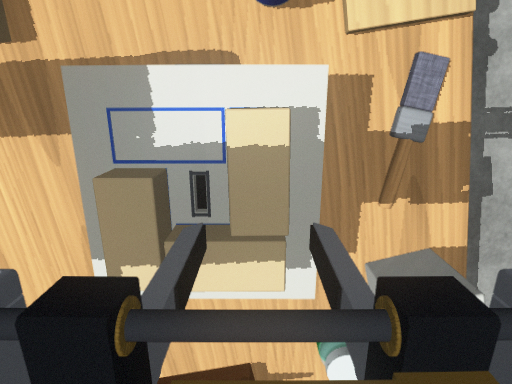

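```bash
python3 -c "
from K import *; from brick import bricks; from kiln import *
d=np.load('w4.npz');C=cam('wrist');C['P']=d['P'];im=d['im']
M=lambda p: (Rk.T@(np.array(p)/1000-S)*1000).round(1)
for o in kiln(im,C): print('out',M(o[0][0]),o)
s=slot(im,C,(185,216,165,222)); print('slot',M(s[0]),s)
g=cv2.cvtColor(im,cv2.COLOR_RGB2GRAY).astype(int)
print(g[150,222:234],g[150,284:296],g[103:113,258],g[228:242,258])
p=cast(C,[[228,150],[290.5,150],[258,107.5]],.155)[:,:2]*1000
print([M(x) for x in p])
"
```

```text
out [ 9.1 59.7] (((619.0875854492188, 42.79902648925781), (52.72469711303711, 35.72356414794922), 80.82626342773438), 315)
slot [-0.6 -0.3] ((600.0302124023438, -14.894659042358398), (48.744163513183594, 19.376419067382812), 80.93872833251953)
[110  73  75  83 149 119 133 136 139 141 137 138] [139 137 139 140 132 122 129 148 150 147 148 148] [233 233 233 232 117 151 205 223 222 223] [127 131 132 129 128 131 128 120  92  96  93  94  95 118]
[array([34.4, 51.9]), array([87.6, 51.9]), array([60. , 86.8])]
```

Call:
{"op": "step_arm", "data": {"increments": "2.5 -3.4 0 0 0 0;2.7 -3.9 0 0 0 0;2.7 -3.9 0 0 0 0;2.7 -3.9 0 0 0 0;2.7 -3.9 0 0 0 0", "claw": -1}}

```text
time: 13.0
tool_pos: [0.4917, 0.1467, 0.2369]
ee_rot: [-3.141, 0.0, 1.412]
wrist_force: [-0.5, 1.2, 0.9]
width: 0.0941
```

Call:
{"op": "step_arm", "data": {"increments": "2.7 -3.9 1 0 0 0;2.7 -3.9 2 0 0 0;2.7 -3.9 3 0 0 0;2.5 -3.2 3 0 0 0;0 0 3 0 0 -0.054"}}

```text
time: 13.5
tool_pos: [0.3646, 0.2719, 0.1207]
ee_rot: [-3.141, -0.002, 1.474]
wrist_force: [1.4, -0.4, -0.8]
width: 0.0941
```

Call:
{"op": "step_arm", "data": {"increments": "0 0 0 0 0 0;0 0 0 0 0 0;0 0 0 0 0 0;0 0 0 0 0 0;0 0 0 0 0 0"}}

```text
time: 14.0
tool_pos: [0.3692, 0.269, 0.123]
ee_rot: [3.139, -0.001, 1.465]
wrist_force: [0.1, -0.4, -0.5]
width: 0.0941
```

```bash
python3 -c "
from K import *
delta([.3622,.274,.0125],1.467)
"
```

```text
t 14.0 pos [0.3692 0.269  0.123 ] rot [ 3.1394e+00 -1.4000e-03  1.4652e+00] w 0.0941 F [ 0.1 -0.4 -0.5] q [ 0.51 -0.09  1.71 -0.    1.52  0.61]
tool cm [ 0.41 -0.77 11.05] rot [ 0.0022 -0.0014 -0.0018]
```

Call:
{"op": "step_arm", "data": {"increments": "0.4 -0.77 1 0 0 0;0 0 3.5 0 0 0;0 0 3.5 0 0 0;0 0 2.5 0 0 0;0 0 0.5 0 0 0"}}

```text
time: 14.5
tool_pos: [0.3574, 0.2723, 0.0077]
ee_rot: [-3.135, 0.005, 1.467]
wrist_force: [0.3, -0.5, 0.0]
width: 0.094
```

Call:
{"op": "step_arm", "data": {"increments": "0 0 0 0 0 0;0 0 0 0 0 0;0 0 0 0 0 0;0 0 0 0 0 0;0 0 0 0 0 0"}}

```text
time: 15.0
tool_pos: [0.3613, 0.2742, 0.0125]
ee_rot: [3.14, -0.001, 1.467]
wrist_force: [0.5, -0.1, 0.1]
width: 0.0939
```

Call:
{"op": "step_arm", "data": {"increments": "0 0 0 0 0 0;0 0 0 0 0 0;0 0 0 0 0 0;0 0 0 0 0 0;0 0 0 0 0 0", "claw": 1}}

```text
time: 15.5
tool_pos: [0.3606, 0.2737, 0.0115]
ee_rot: [-3.141, 0.0, 1.467]
wrist_force: [0.4, 0.1, -0.7]
width: 0.0572
```

Call:
{"op": "step_arm", "data": {"increments": "0 0 0 0 0 0;0 0 0 0 0 0;0 0 0 0 0 0"}}

```text
time: 15.8
tool_pos: [0.3607, 0.2738, 0.0115]
ee_rot: [-3.142, 0.0, 1.467]
wrist_force: [0.5, -0.0, -0.5]
width: 0.0538
```

Call:
{"op": "step_arm", "data": {"increments": "0 0 -1 0 0 0;0 0 -3 0 0 0;0 0 -4 0 0 0;0 0 -4 0 0 0;0 0 -4 0 0 0"}}

```text
time: 16.3
tool_pos: [0.3603, 0.2736, 0.1736]
ee_rot: [3.142, -0.0, 1.467]
wrist_force: [0.4, 0.4, -1.7]
width: 0.0537
```

Call:
{"op": "step_arm", "data": {"increments": "0 0 -3 0 0 0;0 0 -1.5 0 0 0.145;0 0 0 0 0 0.148;0 0 0 0 0 0.148;0 0 0 0 0 0.148"}}

```text
time: 16.8
tool_pos: [0.3605, 0.2738, 0.2173]
ee_rot: [3.141, -0.001, 0.872]
wrist_force: [-0.0, 0.2, -2.0]
width: 0.0541
```

Call:
{"op": "step_arm", "data": {"increments": "0 0 0 0 0 0.148;0 0 0 0 0 0.148;0 0 0 0 0 0.148;0 0 0 0 0 0.148;0 0 0 0 0 0.148"}}

```text
time: 17.3
tool_pos: [0.3605, 0.2737, 0.217]
ee_rot: [3.142, -0.0, 0.132]
wrist_force: [1.2, 0.6, -2.1]
width: 0.0539
```

Call:
{"op": "step_arm", "data": {"increments": "0 0 0 0 0 0.148;0 0 0 0 0 0.148;0 0 0 0 0 0;0 0 0 0 0 0;0 0 0 0 0 0"}}

```text
time: 17.8
tool_pos: [0.3606, 0.2738, 0.2167]
ee_rot: [3.142, -0.0, -0.156]
wrist_force: [0.8, -0.5, -2.4]
width: 0.0537
```

```bash
python3 -c "
from K import *
delta([*kp(-29.5+24.7,59.5),.215],yk)
"
```

```text
t 17.8 pos [0.3606 0.2738 0.2167] rot [ 3.1415e+00 -1.0000e-04 -1.5610e-01] w 0.0537 F [ 0.8 -0.5 -2.4] q [ 0.52 -0.13  1.56 -0.    1.71  2.25]
tool cm [27.73 18.81  0.17] rot [ 0.0001 -0.0001  0.0019]
```

Call:
{"op": "step_arm", "data": {"increments": "2.5 1.6 0 0 0 0.002;3.6 2.5 0 0 0 0;3.6 2.5 0 0 0 0;3.6 2.5 0 0 0 0;3.6 2.5 0 0 0 0"}}

```text
time: 18.3
tool_pos: [0.5101, 0.1311, 0.2167]
ee_rot: [-3.141, -0.0, -0.158]
wrist_force: [1.0, 1.3, -0.8]
width: 0.054
```

Call:
{"op": "step_arm", "data": {"increments": "3.6 2.5 0 0 0 0;3.6 2.5 0 0 0 0;2.5 1.6 0 0 0 0;1.1 0.6 0 0 0 0;0 0 0 0 0 0"}}

```text
time: 18.8
tool_pos: [0.6047, 0.0432, 0.2157]
ee_rot: [3.141, 0.002, -0.161]
wrist_force: [-0.2, 0.2, -0.9]
width: 0.0539
```

Call:
{"op": "step_arm", "data": {"increments": "0 0 0 0 0 0;0 0 0 0 0 0;0 0 0 0 0 0;0 0 0 0 0 0;0 0 0 0 0 0"}}

```text
time: 19.3
tool_pos: [0.6039, 0.0446, 0.2169]
ee_rot: [-3.142, -0.0, -0.159]
wrist_force: [-0.3, -0.6, -1.6]
width: 0.0542
```

```bash
python3 -c "
from K import *
delta([*kp(-29.5+24.7,59.5),.1215],yk)
o,im,C=shot('wrist','w5'); np.savez('w5.npz',im=im,P=C['P'])
"
```

```text
t 19.3 pos [0.6039 0.0446 0.2169] rot [-3.1415e+00 -4.0000e-04 -1.5930e-01] w 0.0542 F [-0.3 -0.6 -1.6] q [-0.02  0.21  1.21 -0.    1.72  1.71]
tool cm [ 0.14 -0.04  9.55] rot [-0.0001 -0.0004 -0.0013]
```

View pics/w5.png

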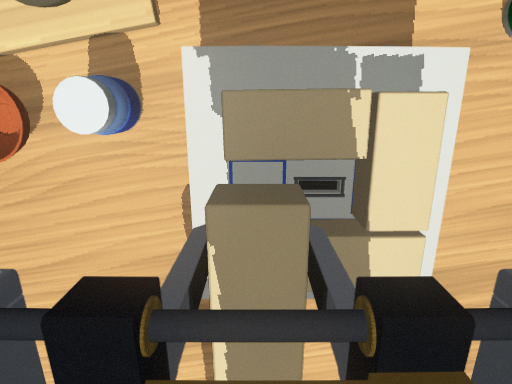

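```bash
python3 -c "
from K import *; from kiln import *
d=np.load('w5.npz');C=cam('wrist');C['P']=d['P'];im=d['im']
M=lambda p: (Rk.T@(np.array(p)/1000-S)*1000).round(2)
s=slot(im,C,(285,351,166,210)); print('slot',M(s[0]),s)
g=cv2.cvtColor(im,cv2.COLOR_RGB2GRAY).astype(int)
print(g[198:214,256],g[188,284:353:2], g[172:204,320]); print(g[250,202:216],g[250,300:314])
hs=cv2.cvtColor(im,cv2.COLOR_RGB2HSV);m=cv2.inRange(hs,(105,110,50),(130,255,255))
for c in (240,250,260,270): print(c,np.where(m[150:182,c])[0]+150)
for r in (170,175,180): print(r,np.where(m[r,220:300])[0]+220)
t=np.array([.6039,.0446]);y=-.1593
Q=np.array([[np.cos(y),np.sin(y)],[np.sin(y),-np.cos(y)]])
p=cast(C,[[256,206],[208,250],[307,250]],.2169-.0115+.045)[:,:2]
print((p-t)@Q*1000)
u=cast(C,[[255,161],[230.5,172],[285,172]],.11)[:,:2]*1000; print([M(x) for x in u])
"
```

```text
slot [1.29 5.3 ] ((602.8053588867188, -9.67276382446289), (61.8048095703125, 25.344388961791992), 70.23495483398438)
[ 90  87  87  88  86  91 100 116 122 124 125 126 128 127 129 126] [ 85  86  82  86  85  86  84  88  82  33  33  32  28  31  35  30  34  35
  32  36  34  34  33  35  32  36  49  81 113  53 115 139 137 139 122] [138 136 137 138 128  53  53  62  79  34  30  30  35  33  36  29  32  51
  93  96 107 122  51  52  65 115 135 134 134 136 135 135]
[ 70  42  37  40  37 106 187 204 215 214 213 215 214 131] [126 125 126 126 127 125 123 111  92  28  30  33  37  64]
240 [161]
250 [161]
260 [161]
270 [161]
170 [229 230 231 283 284 285]
175 [229 230 231 283 284 285]
180 [230 231 283 284 285]
[[ 32.4246664   -1.20028209]
 [  7.96606535 -26.57338001]
 [  7.95369874  25.67796325]]
[array([24.33, 61.83]), array([13.74, 85.3 ]), array([13.66, 33.17])]
```

```bash
cat >> K.py <<'E'
def slotc(im,C,box,th=75):
    # outer rim: largest dark blob in box (closed), its min-area rectangle on the slab
    c0,c1,r0,r1=box; g=cv2.cvtColor(im,cv2.COLOR_RGB2GRAY)[r0:r1,c0:c1]
    m=cv2.morphologyEx((g<th).astype(np.uint8),cv2.MORPH_CLOSE,np.ones((5,5)))
    c=max(cv2.findContours(m,cv2.RETR_EXTERNAL,cv2.CHAIN_APPROX_NONE)[0],key=cv2.contourArea)
    r=cv2.minAreaRect((cast(C,c.reshape(-1,2)+[c0,r0],.11)[:,:2]*1000).astype(np.float32))
    return r,(Rk.T@(np.array(r[0])/1000-S)*1000).round(2)
E
python3 -c "
from K import *
for n,b in (('w1',(257,282,158,202)),('w3',(178,200,170,232)),('w4',(185,216,165,222)),('w5',(291,349,171,202))):
  d=np.load(n+'.npz');C=cam('wrist');C['P']=d['P']
  for th in (65,85,100): print(n,th,slotc(d['im'],C,b,th))
"
```

```text
w1 65 (((600.8911743164062, -14.722467422485352), (47.2344856262207, 18.711156845092773), 81.43341064453125), array([0.19, 0.01]))
w1 85 (((600.6629638671875, -14.728271484375), (50.42128372192383, 19.711467742919922), 79.66683959960938), array([-0.03, -0.03]))
w1 100 (((600.468994140625, -14.702617645263672), (49.94388961791992, 20.44301414489746), 81.21160888671875), array([-0.23, -0.04]))
w3 65 (((598.1571044921875, -14.379920959472656), (48.90122604370117, 15.167745590209961), 80.06270599365234), array([-2.56, -0.08]))
w3 85 (((596.7057495117188, -16.787973403930664), (53.82208251953125, 15.365938186645508), 78.0760498046875), array([-3.62, -2.69]))
w3 100 (((596.6823120117188, -16.864545822143555), (53.981632232666016, 15.380176544189453), 78.0760498046875), array([-3.63, -2.77]))
w4 65 (((600.0302124023438, -14.894659042358398), (48.744163513183594, 19.376419067382812), 80.93872833251953), array([-0.63, -0.3 ]))
w4 85 (((600.0139770507812, -14.890914916992188), (48.748130798339844, 19.881746292114258), 80.956298828125), array([-0.65, -0.3 ]))
w4 100 (((600.0418701171875, -14.898649215698242), (48.75754165649414, 20.44870948791504), 80.9087142944336), array([-0.62, -0.3 ]))
w5 65 (((599.9094848632812, -14.437517166137695), (48.56656265258789, 19.07419776916504), 80.88446807861328), array([-0.82,  0.13]))
w5 85 (((597.5288696289062, -13.155193328857422), (52.15114974975586, 24.181804656982422), 80.88471221923828), array([-3.37,  1.03]))
w5 100 (((597.51611328125, -13.232608795166016), (52.30807113647461, 24.18244171142578), 80.88471221923828), array([-3.38,  0.95]))
```

Call:
{"op": "step_arm", "data": {"increments": "0.14 0 2 0 0 -0.001;0 0 3 0 0 0;0 0 2.5 0 0 0;0 0 0.8 0 0 0;0 0 0 0 0 0"}}

```text
time: 19.85
tool_pos: [0.6045, 0.0439, 0.132]
ee_rot: [3.141, 0.003, -0.159]
wrist_force: [-0.1, 0.7, -1.2]
width: 0.0539
```

Call:
{"op": "step_arm", "data": {"increments": "0 0 0 0 0 0;0 0 0 0 0 0;0 0 0 0 0 0;0 0 0 0 0 0;0 0 0 0 0 0"}}

```text
time: 20.35
tool_pos: [0.6058, 0.0438, 0.1342]
ee_rot: [-3.142, -0.001, -0.159]
wrist_force: [-0.5, 1.2, -0.8]
width: 0.0538
```

```bash
python3 -c "
from K import *
delta([*kp(-29.5+24.7,59.5),.1215],yk)
"
```

```text
t 20.35 pos [0.6058 0.0438 0.1342] rot [-3.1415e+00 -1.0000e-03 -1.5920e-01] w 0.0538 F [-0.5  1.2 -0.8] q [-0.02  0.24  1.34 -0.    1.56  1.71]
tool cm [-0.06 -0.09  1.27] rot [-0.0001 -0.001  -0.0012]
```

Call:
{"op": "step_arm", "data": {"increments": "-0.1 -0.1 0.4 0 0 -0.001;0 0 0.3 0 0 0;0 0 0.2 0 0 0;0 0 0.2 0 0 0;0 0 0 0 0 0"}}

```text
time: 20.85
tool_pos: [0.6044, 0.045, 0.122]
ee_rot: [3.141, 0.001, -0.158]
wrist_force: [-0.6, -0.1, -1.6]
width: 0.0537
```

Call:
{"op": "step_arm", "data": {"increments": "0 0 0 0 0 0;0 0 0 0 0 0;0 0 0 0 0 0;0 0 0 0 0 0;0 0 0 0 0 0"}}

```text
time: 21.35
tool_pos: [0.6048, 0.045, 0.1227]
ee_rot: [3.142, -0.0, -0.158]
wrist_force: [-0.1, 0.1, -1.0]
width: 0.0535
```

Call:
{"op": "step_arm", "data": {"increments": "0 0 0.1 0 0 0;0 0 0 0 0 0;0 0 0 0 0 0"}}

```text
time: 21.65
tool_pos: [0.6047, 0.045, 0.1216]
ee_rot: [3.142, 0.0, -0.158]
wrist_force: [-0.1, -0.9, -0.7]
width: 0.0538
```

Call:
{"op": "step_arm", "data": {"increments": "0 0 0.1 0 0 0;0 0 0 0 0 0;0 0 0 0 0 0"}}

```text
time: 21.95
tool_pos: [0.6048, 0.045, 0.1215]
ee_rot: [3.142, -0.001, -0.158]
wrist_force: [-1.3, 0.2, 4.8]
width: 0.054
```

Call:
{"op": "step_arm", "data": {"increments": "0 0 -0.1 0 0 0;0 0 0 0 0 0;0 0 0 0 0 0;0 0 0 0 0 0", "claw": -0.4}}

```text
time: 22.35
tool_pos: [0.6047, 0.045, 0.1211]
ee_rot: [3.141, 0.0, -0.158]
wrist_force: [-0.5, 0.1, 0.2]
width: 0.0658
```

Call:
{"op": "step_arm", "data": {"increments": "0 0 -1 0 0 0;0 0 -3 0 0 0;0 0 -4 0 0 0;0 0 -5 0 0 0;0 0 -5 0 0 0"}}

```text
time: 22.85
tool_pos: [0.6043, 0.045, 0.3038]
ee_rot: [3.141, -0.0, -0.158]
wrist_force: [0.7, 0.7, 0.1]
width: 0.0655
```

Call:
{"op": "step_arm", "data": {"increments": "0 2 -1 0 0 0;0 4 0 0 0 0;0 3 0 0 0 0;0 0 0 0 0 0;0 0 0 0 0 0"}}

```text
time: 23.35
tool_pos: [0.5905, -0.0441, 0.3122]
ee_rot: [-3.141, -0.001, -0.159]
wrist_force: [-0.0, -0.4, 0.0]
width: 0.0655
```

Call:
{"op": "step_arm", "data": {"increments": "0 0 0 0 0 0;0 0 0 0 0 0;0 0 0 0 0 0;0 0 0 0 0 0"}}

```text
time: 23.75
tool_pos: [0.5906, -0.0431, 0.3116]
ee_rot: [3.142, 0.0, -0.157]
wrist_force: [-0.4, 0.8, 0.1]
width: 0.0656
```

```bash
python3 -c "
from K import *
delta([.504,-.357,.33],-.05)
o,im,C=shot('wrist','w6'); np.savez('w6.npz',im=im,P=C['P'])
"
```

```text
t 23.75 pos [ 0.5906 -0.0431  0.3116] rot [ 3.1416  0.     -0.1571] w 0.0656 F [-0.4  0.8  0.1] q [-0.17  0.19  1.05 -0.    1.9   1.56]
tool cm [-3.65 32.36 -1.84] rot [ 0.      0.     -0.1071]
```

View pics/w6.png

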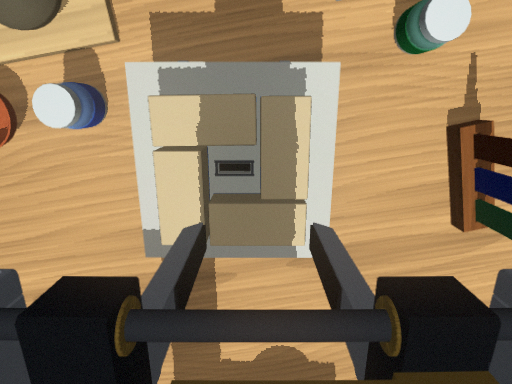

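Call:
{"op": "step_arm", "data": {"increments": "-0.4 3 -0.3 0 0 0;-0.4 4.2 -0.4 0 0 0;-0.4 4.2 -0.4 0 0 0;-0.4 4.2 -0.4 0 0 0;-0.4 4.2 -0.4 0 0 0"}}

```text
time: 24.3
tool_pos: [0.5391, -0.2374, 0.3309]
ee_rot: [3.141, -0.0, -0.158]
wrist_force: [0.5, -1.1, 0.1]
width: 0.0658
```

Call:
{"op": "step_arm", "data": {"increments": "-0.4 4.2 0 0 0 0;-0.4 4.2 0 0 0 0;-0.4 3 0 0 0 0;-0.4 1.2 0 0 0 -0.107;0 0 0 0 0 0"}}

```text
time: 24.8
tool_pos: [0.5031, -0.3599, 0.3299]
ee_rot: [-3.141, 0.001, -0.054]
wrist_force: [0.1, -0.3, -0.0]
width: 0.0658
```

Call:
{"op": "step_arm", "data": {"increments": "0 0 0 0 0 0;0 0 0 0 0 0;0 0 0 0 0 0;0 0 0 0 0 0;0 0 0 0 0 0"}}

```text
time: 25.3
tool_pos: [0.5043, -0.3575, 0.3308]
ee_rot: [3.141, -0.0, -0.051]
wrist_force: [0.6, -0.5, -0.1]
width: 0.0658
```

```bash
python3 -c "
from K import *
d=np.load('w6.npz');C=cam('wrist');C['P']=d['P']
for th in (60,75,90): print(slotc(d['im'],C,(212,258,156,180),th))
delta([.504,-.357,.33],-.05)
o,im,C=shot('wrist'); np.savez('w7.npz',im=im,P=C['P'])
show('w7',im,0,300,90,440,2)
"
```

```text
(((599.9813842773438, -13.935428619384766), (48.4622917175293, 18.040205001831055), 80.96835327148438), array([-0.83,  0.64]))
(((600.6104736328125, -14.01066780090332), (48.51512145996094, 19.30450439453125), 80.9817886352539), array([-0.2 ,  0.67]))
(((600.8604736328125, -12.452646255493164), (51.675594329833984, 19.312877655029297), 80.96649932861328), array([-0.2 ,  2.24]))
t 25.3 pos [ 0.5043 -0.3575  0.3308] rot [ 3.1414e+00 -2.0000e-04 -5.0500e-02] w 0.0658 F [ 0.6 -0.5 -0.1] q [-0.71  0.26  0.93 -0.    1.96  0.91]
tool cm [-0.03 -0.05  0.08] rot [ 0.0002 -0.0002 -0.0005]
```

View pics/w7.png

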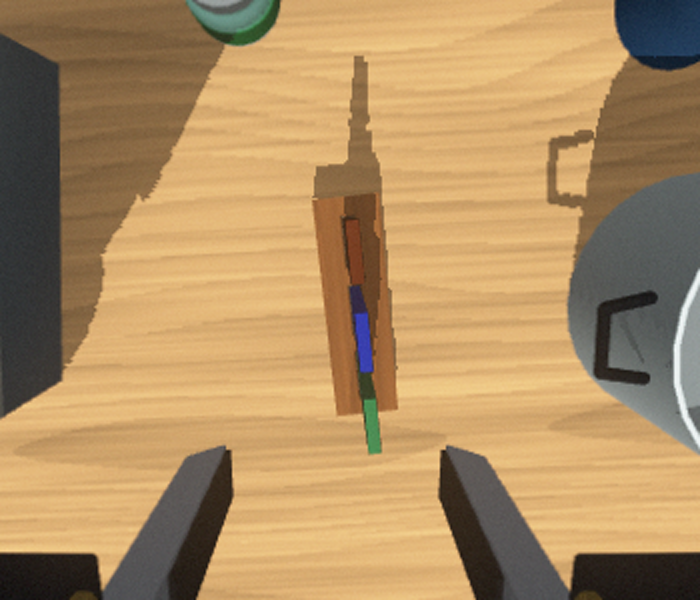

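```bash
cat > tile.py <<'E'
from K import *
def tile(im,C,z=.16,vmin=150,hue=(110,130)):
    h=cv2.cvtColor(im,cv2.COLOR_RGB2HSV); m=cv2.inRange(h,(hue[0],120,vmin),(hue[1],255,255)); m[230:]=0; m[:,:230]=0; m[:,310:]=0
    c=max(cv2.findContours(m,cv2.RETR_EXTERNAL,cv2.CHAIN_APPROX_NONE)[0],key=cv2.contourArea)
    return cv2.boundingRect(c),cv2.minAreaRect((cast(C,c.reshape(-1,2),z)[:,:2]*1000).astype(np.float32))
E
python3 -c "
from tile import *
d=np.load('w7.npz');C=cam('wrist');C['P']=d['P']
print(d['im'][171,262:282].tolist()); print(d['im'][140:190:3,270].tolist())
for v in (110,150,180): print(tile(d['im'],C,vmin=v))
print('green',tile(d['im'],C,vmin=100,hue=(50,85)))
print('ends',cast(C,[[266,123],[272,171],[276.5,212.5]],.16).round(4))
"
```

```text
[[165, 108, 60], [159, 104, 59], [155, 100, 59], [162, 105, 58], [157, 102, 59], [150, 97, 56], [53, 40, 60], [54, 60, 170], [57, 62, 172], [56, 61, 173], [60, 64, 173], [56, 60, 170], [62, 66, 177], [72, 56, 63], [105, 69, 40], [159, 103, 57], [152, 98, 53], [148, 95, 52], [156, 101, 59], [154, 101, 55]]
[[118, 61, 34], [85, 58, 37], [54, 45, 68], [50, 42, 64], [57, 47, 69], [53, 42, 68], [57, 65, 173], [58, 65, 173], [53, 63, 171], [63, 67, 178], [57, 62, 173], [51, 59, 169], [56, 63, 172], [60, 66, 178], [57, 65, 172], [57, 59, 150], [54, 60, 35]]
((267, 156, 10, 30), ((510.9478454589844, -374.07000732421875), (34.73664474487305, 7.350027561187744), 3.5566418170928955))
((268, 157, 8, 29), ((510.6324768066406, -374.1251525878906), (34.09901428222656, 7.0480875968933105), 3.539703607559204))
((268, 164, 1, 1), ((519.3248901367188, -370.3000183105469), (0.0, 0.0), 0.0))
green ((272, 200, 6, 6), ((472.83599853515625, -376.8765869140625), (5.467371940612793, 6.1844940185546875), 62.240577697753906))
ends [[ 0.5659 -0.37    0.16  ]
 [ 0.5108 -0.3746  0.16  ]
 [ 0.4592 -0.3781  0.16  ]]
```

Call:
{"op": "step_arm", "data": {"increments": "0.72 1.63 0 0 0 0;0 0 0 0 0 -0.1155;0 0 4 0 0 0;0 0 4 0 0 0;0 0 4 0 0 0"}}

```text
time: 25.85
tool_pos: [0.5104, -0.3748, 0.2096]
ee_rot: [3.141, -0.001, 0.064]
wrist_force: [-0.2, -1.2, -0.2]
width: 0.0657
```

Call:
{"op": "step_arm", "data": {"increments": "0 0 2 0 0 0;0 0 0 0 0 0;0 0 0 0 0 0;0 0 0 0 0 0;0 0 0 0 0 0"}}

```text
time: 26.35
tool_pos: [0.5112, -0.3755, 0.1933]
ee_rot: [3.138, -0.003, 0.064]
wrist_force: [0.9, 0.2, -0.1]
width: 0.0662
```

Call:
{"op": "step_arm", "data": {"increments": "0 0 0 0 0 0;0 0 0 0 0 0;0 0 0 0 0 0"}}

```text
time: 26.65
tool_pos: [0.5104, -0.3749, 0.1911]
ee_rot: [3.141, -0.0, 0.064]
wrist_force: [0.1, 0.2, 0.2]
width: 0.0657
```

```bash
python3 -c "
from tile import *
delta([.5107,-.3741,.1132],.065)
o,im,C=shot('wrist'); np.savez('w8.npz',im=im,P=C['P'])
for v in (100,120,150): print(tile(im,C,vmin=v))
show('w8',im,80,330,130,400,2)
"
```

```text
t 26.65 pos [ 0.5104 -0.3749  0.1911] rot [ 3.141e+00 -5.000e-04  6.430e-02] w 0.0657 F [0.1 0.2 0.2] q [-0.72  0.28  1.18 -0.    1.68  0.78]
tool cm [ 0.03 -0.08  7.79] rot [ 0.0006 -0.0005 -0.0007]
((252, 197, 10, 33), ((515.7977294921875, -373.8124694824219), (24.821828842163086, 6.685107231140137), 3.6551053524017334))
((252, 198, 10, 32), ((515.4219970703125, -373.8364562988281), (24.068790435791016, 6.685107231140137), 3.6551053524017334))
((252, 198, 10, 32), ((515.4234008789062, -373.86334228515625), (24.09923553466797, 6.627048015594482), 3.388665199279785))
```

View pics/w8.png

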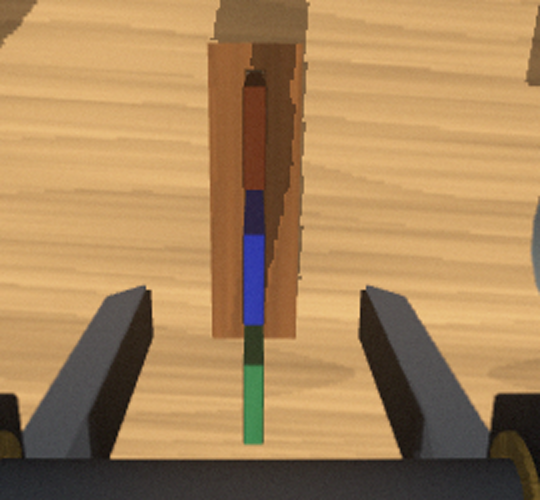

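Call:
{"op": "step_arm", "data": {"increments": "0 -0.08 1.5 0 0 0;0 0 3 0 0 0;0 0 2.2 0 0 0;0 0 0.8 0 0 0;0 0 0 0 0 0"}}

```text
time: 27.2
tool_pos: [0.5092, -0.3731, 0.113]
ee_rot: [-3.138, 0.003, 0.064]
wrist_force: [-0.2, -0.3, -0.1]
width: 0.066
```

Call:
{"op": "step_arm", "data": {"increments": "0 0 0 0 0 0;0 0 0 0 0 0;0 0 0 0 0 0;0 0 0 0 0 0"}}

```text
time: 27.6
tool_pos: [0.5107, -0.3744, 0.1168]
ee_rot: [3.14, -0.001, 0.064]
wrist_force: [0.2, -0.1, 0.4]
width: 0.066
```

```bash
python3 -c "
from tile import *
d=np.load('w8.npz');C=cam('wrist');C['P']=d['P']
p=cast(C,[[257,197],[257,242.5]],.16); print(p, p.mean(0))
delta([.5107,-.3740,.1132],.065)"
```

```text
[[ 0.52820706 -0.37339544  0.16      ]
 [ 0.49251253 -0.37567033  0.16      ]] [ 0.5103598  -0.37453288  0.16      ]
t 27.6 pos [ 0.5107 -0.3744  0.1168] rot [ 3.1401e+00 -1.4000e-03  6.4300e-02] w 0.066 F [ 0.2 -0.1  0.4] q [-0.72  0.3   1.3  -0.    1.54  0.78]
tool cm [ 0.01 -0.04  0.36] rot [ 0.0015 -0.0014 -0.0007]
```

Call:
{"op": "step_arm", "data": {"increments": "0 0 0.1 0 0 0;0 0 0 0 0 0;0 0 0 0 0 0;0 0 0 0 0 0;0 0 0 0 0 0"}}

```text
time: 28.1
tool_pos: [0.5102, -0.374, 0.1146]
ee_rot: [3.142, 0.0, 0.064]
wrist_force: [-0.7, -0.1, 0.0]
width: 0.0659
```

Call:
{"op": "step_arm", "data": {"increments": "0 0 0 0 0 0;0 0 0 0 0 0;0 0 0 0 0 0;0 0 0 0 0 0;0 0 0 0 0 0", "claw": 1}}

```text
time: 28.6
tool_pos: [0.5103, -0.374, 0.1146]
ee_rot: [3.141, 0.0, 0.064]
wrist_force: [-0.2, 0.6, 0.7]
width: 0.029
```

Call:
{"op": "step_arm", "data": {"increments": "0 0 0 0 0 0;0 0 0 0 0 0;0 0 0 0 0 0;0 0 0 0 0 0;0 0 0 0 0 0"}}

```text
time: 29.1
tool_pos: [0.5103, -0.374, 0.1146]
ee_rot: [3.142, 0.0, 0.064]
wrist_force: [-0.9, -0.4, -0.1]
width: 0.0078
```

Call:
{"op": "step_arm", "data": {"increments": "0 0 0 0 0 0;0 0 0 0 0 0;0 0 0 0 0 0"}}

```text
time: 29.4
tool_pos: [0.5103, -0.374, 0.1147]
ee_rot: [3.141, 0.0, 0.064]
wrist_force: [-0.4, -0.3, 0.5]
width: 0.0076
```

Call:
{"op": "step_arm", "data": {"increments": "0 0 -0.5 0 0 0;0 0 -1 0 0 0;0 0 -2 0 0 0;0 0 -3 0 0 0;0 0 -4 0 0 0"}}

```text
time: 29.9
tool_pos: [0.5095, -0.3733, 0.2192]
ee_rot: [-3.139, 0.003, 0.064]
wrist_force: [-0.0, 1.3, -0.6]
width: 0.0077
```

Call:
{"op": "step_arm", "data": {"increments": "0 0 -4 0 0 0;0 0 -3 0 0 0;0 0 0 0 0 0;0 0 0 0 0 0;0 0 0 0 0 0"}}

```text
time: 30.4
tool_pos: [0.5097, -0.3735, 0.2872]
ee_rot: [-3.139, 0.003, 0.064]
wrist_force: [-0.4, -0.4, -1.0]
width: 0.0077
```

```bash
python3 -c "
from tile import *
delta([*kp(-.4,.1),.29],.065)
o,im,C=shot('wrist'); np.savez('w9.npz',im=im,P=C['P'])
show('w9',im,100,330,150,370,2.4)
"
```

```text
t 30.4 pos [ 0.5097 -0.3735  0.2872] rot [-3.1388e+00  2.9000e-03  6.4300e-02] w 0.0077 F [-0.4 -0.4 -1. ] q [-0.72  0.28  0.99 -0.    1.88  0.78]
tool cm [ 11.35 -35.24  -0.22] rot [-0.0028  0.0029 -0.0007]
```

View pics/w9.png

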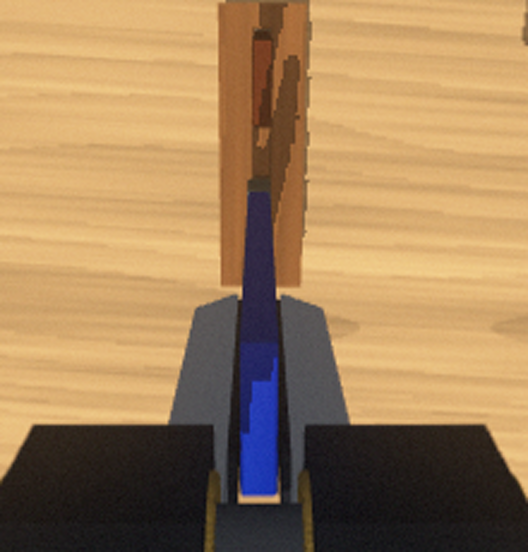

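Call:
{"op": "step_arm", "data": {"increments": "0.7 -2.5 0 0 0 0;1.2 -3.6 -0.3 0 0 0;1.3 -4 0 0 0 0;1.3 -4 0 0 0 0;1.3 -4 0 0 0 0"}}

```text
time: 30.95
tool_pos: [0.556, -0.1879, 0.2902]
ee_rot: [-3.14, 0.004, 0.064]
wrist_force: [0.4, 0.2, -0.2]
width: 0.0082
```

Call:
{"op": "step_arm", "data": {"increments": "1.3 -4 0 0 0 0;1.3 -4 0 0 0 0;1.3 -4 0 0 0 0;1 -3 0 0 0 0;0.65 -2.1 0 0 0 0"}}

```text
time: 31.45
tool_pos: [0.6005, -0.0128, 0.2901]
ee_rot: [-3.14, 0.004, 0.067]
wrist_force: [-0.2, -0.2, -0.1]
width: 0.0077
```

Call:
{"op": "step_arm", "data": {"increments": "0 0 0 0 0 -0.148;0 0 0 0 0 -0.15;0 0 0 0 0 -0.15;0 0 0 0 0 -0.15;0 0 0 0 0 -0.15"}}

```text
time: 31.95
tool_pos: [0.6002, -0.0153, 0.29]
ee_rot: [-3.138, 0.003, 0.819]
wrist_force: [0.4, 0.3, 0.4]
width: 0.0075
```

Call:
{"op": "step_arm", "data": {"increments": "0 0 0 0 0 -0.15;0 0 0 0 0 -0.15;0 0 0 0 0 -0.15;0 0 0 0 0 -0.15;0 0 0 0 0 0"}}

```text
time: 32.45
tool_pos: [0.6002, -0.0154, 0.2903]
ee_rot: [-3.137, 0.0, 1.412]
wrist_force: [-0.2, 0.5, -0.8]
width: 0.0076
```

Call:
{"op": "step_arm", "data": {"increments": "0 0 0 0 0 0;0 0 0 0 0 0;0 0 0 0 0 0;0 0 0 0 0 0;0 0 0 0 0 0"}}

```text
time: 32.95
tool_pos: [0.6009, -0.0154, 0.2926]
ee_rot: [3.141, 0.0, 1.412]
wrist_force: [-0.9, 0.1, -0.4]
width: 0.0081
```

```bash
python3 -c "
from tile import *
delta([*kp(-.4,.1),.225],yk+np.pi/2)
o,im,C=shot('wrist'); np.savez('w10.npz',im=im,P=C['P'])
show('w10',im,60,330,150,370,2.2)
"
```

```text
t 32.95 pos [ 0.6009 -0.0154  0.2926] rot [3.1415e+00 1.0000e-04 1.4119e+00] w 0.0081 F [-0.9  0.1 -0.4] q [-0.12  0.2   1.07 -0.    1.87  0.04]
tool cm [ 0.08 -0.07  6.76] rot [ 0.0001  0.0001 -0.0009]
```

```bash
python3 -c "
from tile import *
d=np.load('w10.npz');C=cam('wrist');C['P']=d['P'];im=d['im']
t=np.array([.6009,-.0154]);y=1.4119
Q=np.array([[np.cos(y),np.sin(y)],[np.sin(y),-np.cos(y)]]).T
W=lambda x,yy,z:[*(t+Q.T@np.array([x,yy])/1000) ,z]
W=lambda x,yy,z:[*(t+np.array([np.cos(y),np.sin(y)])*x/1000+np.array([np.sin(y),-np.cos(y)])*yy/1000),z]
print('foot px',proj(C,[W(18,-4,.1879),W(18,4,.1879)]).round(1))
print('slot px',proj(C,[W(20,-6,.11),W(20,6,.11),W(24,-10,.11),W(24,10,.11)]).round(1))
g=cv2.cvtColor(im,cv2.COLOR_RGB2GRAY).astype(int)
r0=int(proj(C,[W(20,0,.11)])[0,1])
for r in range(r0-8,r0+22,2): print(r,g[r,238:280])
h=cv2.cvtColor(im,cv2.COLOR_RGB2HSV)
for r in range(r0+6,r0+40,4): print(r,h[r,248:268,0],h[r,248:268,1])
"
```

```text
foot px [[251.5 173.1]
 [259.9 173.1]]
slot px [[251.  157.4]
 [261.1 157.4]
 [247.6 154.1]
 [264.4 154.1]]
149 [132 136 132 132 134 135 133 134 133 134 132 131 133 132 131 131 133 134
 131 130 133 134 133 132 131 132 131 131 134 133 130 132 131 133 134 131
 134 130 134 133 131 132]
151 [117 118 116 116 113 119 117 118 115 118 119 114 116 116 115 113 112 118
 112 113 115 111 115 117 117 115 115 116 114 112 115 115 114 113 117 118
 115 116 113 115 117 114]
153 [146 146 147 144 146 144 147 144 144 119  75  80 134 130 132 130 134 132
 132 131 131 131 135 136  76  80 100 145 148 145 145 147 146 146 146 147
 145 145 144 146 144 143]
155 [146 145 149 147 143 146 147 146 145 100  62  62  65  62  61  61  63  62
  58  61  63  60  62  63  58  63 100 142 145 144 144 144 146 145 147 143
 143 144 147 143 144 143]
157 [143 144 147 144 149 143 148 147 145  99  61  62 107  63  51  50  51  53
  54  52  50  45  48 119  59  58  97 144 147 143 144 144 144 146 144 143
 146 144 143 143 145 142]
159 [143 147 145 141 143 147 144 144 145 116  57  62 105  47  42  43  39  45
  40  43  38  43  40 120  60  58  9
[... 2330 characters left out ...]
3 55 14 15 14  9 11]
183 [135 100  12  45   0 117 117 118 119 117 120 116 117 118 116 130  43  27
  40  30] [  9  13  13  26  46  90 129 126 122 122 135 145 131 127  91  14  15  16
  16  14]
187 [113 120  30  20  26 121 117 120 116 116 122 118 118 115 118 120  45  34
  34  25] [ 19   5  10  19  30 123 137 129 143 133 139 131 129 144 124  17  13  14
  13  11]
191 [ 90 105 120 130 127 116 117 117 117 116 120 116 117 119 116 106  30  36
  30  39] [  5   9  10  14  43 137 128 135 141 139 127 134 137 122 133  50  11   9
  11  12]
195 [ 26  30  43  45 113 115 117 117 119 118 119 115 117 117 117 112  38  35
  37  38] [ 13  11  13   7  58 148 140 141 133 137 129 152 141 128 128  52  14  11
  16  14]
```

```bash
cat > off.py <<'E'
from tile import *
def run(n,t,y,zt):
    d=np.load(n);C=cam('wrist');C['P']=d['P'];im=d['im']
    W=lambda x,yy,z:[*(np.array(t)+np.array([np.cos(y),np.sin(y)])*x/1000+np.array([np.sin(y),-np.cos(y)])*yy/1000),z]
    h=cv2.cvtColor(im,cv2.COLOR_RGB2HSV).astype(int)
    for dz in (-.097,-.08,-.06,-.04,-.02,0,.02,.04):
        a,b=proj(C,[W(18,-4,zt+dz),W(18,4,zt+dz)]); r=int(round(a[1])); s=h[r,225:290]
        k=np.where((s[:,0]>105)&(s[:,0]<128)&(s[:,1]>80))[0]+225
        if len(k): o=(k.min()+k.max())/2; print(dz,r,k.min(),k.max(),'pred',a[0].round(1),b[0].round(1),'off mm',((o-(a[0]+b[0])/2)/(b[0]-a[0])*8).round(2))
E
python3 -c "
from off import *
run('w10.npz',(.6009,-.0154),1.4119,.2926)
run('w9.npz',(.5097,-.3735),.0643,.2872)"
```

```text
-0.097 175 283 284 pred 251.3 260.0 off mm 25.77
-0.08 179 283 284 pred 251.0 260.1 off mm 24.38
-0.06 185 253 283 pred 250.5 260.4 off mm 10.18
-0.04 192 253 283 pred 249.9 260.6 off mm 9.51
-0.02 200 252 263 pred 249.2 260.9 off mm 1.66
0 209 252 263 pred 248.4 261.3 off mm 1.64
0.02 221 251 264 pred 247.4 261.7 off mm 1.63
0.04 236 250 265 pred 246.2 262.3 off mm 1.62
0 211 253 259 pred 251.1 264.0 off mm -0.96
0.02 223 252 261 pred 250.3 264.6 off mm -0.54
0.04 238 250 265 pred 249.3 265.4 off mm 0.08
```

```bash
python3 -c "
from h import *
X=np.array(calibration('wrist')['tool_from_camera'])
for n in ('w1','w4','w9','w10'):
    T=np.load(n+'.npz')['P']@np.linalg.inv(X); print(n,T[:3,3].round(4),R.from_matrix(T[:3,:3]).as_euler('xyz').round(4))
# direct tool-frame projection
C=cam('wrist');C['P']=X
print(proj(C,[[.018,-.004,-.04],[.018,.004,-.04],[.018,-.004,.105],[.018,.004,.105]]).round(1))
"
```

```text
w1 [0.5868 0.0053 0.332 ] [-3.1407e+00  1.0000e-04  1.4175e+00]
w4 [ 0.6594 -0.0155  0.2354] [-3.1381e+00  3.0000e-04  1.4128e+00]
w9 [ 0.5109 -0.3718  0.2872] [-3.1385e+00  2.4000e-03  6.4300e-02]
w10 [ 0.6009 -0.0154  0.2926] [3.1415e+00 1.0000e-04 1.4119e+00]
[[246.2 235.5]
 [262.3 235.5]
 [251.5 173. ]
 [259.9 173. ]]
```

Call:
{"op": "step_arm", "data": {"increments": "0.12 -0.2 1 0 0 -0.001;0 0 2.5 0 0 0;0 0 2.3 0 0 0;0 0 1.1 0 0 0;0 0 0 0 0 0"}}

```text
time: 33.5
tool_pos: [0.5978, -0.0137, 0.2208]
ee_rot: [-3.137, 0.0, 1.413]
wrist_force: [-0.1, -0.7, -1.7]
width: 0.0081
```

Call:
{"op": "step_arm", "data": {"increments": "0 0 0 0 0 0;0 0 0 0 0 0;0 0 0 0 0 0;0 0 0 0 0 0;0 0 0 0 0 0"}}

```text
time: 34.0
tool_pos: [0.5994, -0.014, 0.2242]
ee_rot: [3.141, 0.0, 1.413]
wrist_force: [0.7, -0.3, -0.2]
width: 0.0083
```

Call:
{"op": "step_arm", "data": {"increments": "0 0 0 0 0 0;0 0 0 0 0 0;0 0 0 0 0 0"}}

```text
time: 34.3
tool_pos: [0.5991, -0.0139, 0.2236]
ee_rot: [-3.142, 0.0, 1.413]
wrist_force: [-0.0, 0.2, -0.3]
width: 0.0078
```

```bash
python3 -c "
from K import *
delta([*kp(-.4,.1),.165],yk+np.pi/2)
o,im,C=shot('wrist'); np.savez('w11.npz',im=im,P=C['P'])
z=o['tool_pos'][2]; C['P']=np.array(calibration('wrist')['tool_from_camera'])
print('foot z',z-.1047)
print('foot pred',proj(C,[[.018,-.004,.1047],[.018,.004,.1047]]).round(1).tolist(),'slot pred',proj(C,[[.02,-.006,z-.11],[.02,.006,z-.11],[.024,-.01,z-.11],[.024,.01,z-.11]]).round(1).tolist())
g=cv2.cvtColor(im,cv2.COLOR_RGB2GRAY).astype(int); h=cv2.cvtColor(im,cv2.COLOR_RGB2HSV)
for r in range(158,192): print(r,g[r,240:274],'S' ,''.join('#' if s>30 else '.' for s in h[r,240:274,1]))
"
```

```text
t 34.3 pos [ 0.5991 -0.0139  0.2236] rot [-3.1416e+00  1.0000e-04  1.4133e+00] w 0.0078 F [-0.   0.2 -0.3] q [-0.12  0.2   1.21 -0.    1.73  0.04]
tool cm [-0.04  0.13  5.86] rot [-0.      0.0001  0.0005]
foot z 0.11886869063636162
foot pred [[251.5, 173.1], [259.9, 173.1]] slot pred [[249.6, 169.1], [261.9, 169.1], [245.5, 165.1], [266.0, 165.1]]
158 [134 130 131 131 128 129 133 132 130 131 130 131 130 129 134 132 130 131
 130 131 130 131 132 129 130 131 128 127 132 132 129 130 131 130] S ##################################
159 [129 132 128 128 130 130 129 129 128 130 131 130 131 131 132 129 131 130
 131 132 132 130 129 131 130 132 128 130 134 130 129 131 126 131] S ##################################
160 [129 132 132 129 129 130 131 129 127 131 132 130 132 132 130 133 129 129
 130 129 131 128 129 129 131 132 132 127 130 131 129 131 130 128] S ##################################
161 [129 128 128 128 132 128 127 130 128 128 129 130 127 127 132 128 130 128
 133 130 130 130 131 130 128 129 127 127 133 131 131 129 129 128] S ##################################
162 [128 132 131 129 131 131 1
[... 4669 characters left out ...]
1 141 137 141  91  56  53  67 108  32  40  39  40  37  40
  37  37  38  39  40  61  94  57  52  56 141 143 141 142 141 138] S ............###########...........
189 [138 141 143 138 139 140 141  96  49  51  67 104  30  35  43  39  40  35
  39  40  40  41  39  58  99  54  55  53 139 142 142 141 142 138] S ............###########...........
190 [140 141 141 140 140 141 140 116  54  50  64 105  35  41  40  40  41  38
  34  37  38  37  41  58  98  48  57  56 140 141 142 141 139 142] S .............##########...........
191 [143 141 139 140 142 138 139 114  51  50  68 102  34  36  43  35  37  44
  40  37  36  37  40  61 100  53  54  73 140 139 137 142 140 140] S .........#...##########...........
```

```bash
python3 -c "
from K import *
d=np.load('w11.npz');im=d['im'];C=cam('wrist');C['P']=np.array(calibration('wrist')['tool_from_camera'])
for z in (-.0433,-.0453,-.0473): print(z,proj(C,[[.018,0,z],[-.018,0,z]]).round(1).tolist())
h=cv2.cvtColor(im,cv2.COLOR_RGB2HSV)
for r in list(range(228,252))+list(range(296,318)): print(r,h[r,250:266:5].tolist())
"
```

```text
-0.0433 [[254.2, 238.3], [254.4, 301.9]]
-0.0453 [[254.1, 240.0], [254.4, 304.3]]
-0.0473 [[254.1, 241.8], [254.3, 306.8]]
228 [[117, 78, 36], [118, 151, 66], [116, 162, 63], [113, 90, 37]]
229 [[120, 71, 36], [116, 157, 65], [118, 148, 67], [115, 78, 39]]
230 [[114, 105, 39], [115, 165, 62], [116, 176, 61], [120, 78, 39]]
231 [[116, 89, 40], [118, 151, 64], [116, 157, 65], [112, 76, 37]]
232 [[120, 130, 47], [115, 165, 65], [115, 165, 68], [118, 101, 38]]
233 [[116, 114, 49], [119, 155, 64], [115, 155, 64], [114, 144, 46]]
234 [[121, 109, 49], [116, 155, 66], [115, 165, 62], [115, 125, 49]]
235 [[116, 125, 51], [116, 160, 67], [119, 159, 64], [117, 132, 52]]
236 [[119, 115, 53], [117, 171, 64], [118, 154, 63], [115, 164, 59]]
237 [[114, 148, 62], [120, 143, 68], [116, 166, 66], [115, 153, 60]]
238 [[117, 146, 63], [116, 179, 60], [118, 155, 69], [118, 151, 64]]
239 [[118, 160, 59], [116, 162, 66], [117, 151, 64], [117, 157, 57]]
240 [[116, 155, 64], [117, 171, 64], [117, 169, 62], [118, 166, 60]]
241 [[115, 163, 61], [115, 169, 62], [116, 158, 68], [118, 162, 60]]
242 [[116, 156, 67
[... 1440 characters left out ...]
, [16, 111, 203], [15, 109, 184], [17, 118, 219]]
308 [[17, 126, 202], [17, 120, 226], [17, 123, 205], [17, 118, 221]]
309 [[15, 128, 147], [16, 124, 169], [14, 119, 148], [17, 128, 155]]
310 [[100, 25, 31], [132, 40, 32], [125, 46, 33], [135, 17, 30]]
311 [[0, 0, 34], [135, 19, 27], [100, 23, 33], [135, 31, 33]]
312 [[120, 7, 39], [150, 16, 32], [135, 29, 35], [165, 16, 32]]
313 [[120, 33, 39], [150, 8, 33], [113, 26, 40], [128, 24, 43]]
314 [[115, 40, 38], [105, 12, 41], [114, 32, 40], [102, 32, 40]]
315 [[115, 39, 39], [90, 13, 39], [110, 37, 41], [90, 13, 39]]
316 [[114, 32, 40], [103, 44, 41], [120, 19, 40], [125, 36, 43]]
317 [[128, 26, 40], [120, 30, 43], [114, 29, 44], [120, 22, 47]]
```

Call:
{"op": "step_arm", "data": {"increments": "0.11 -0.02 0.2 0 0 0;0 0 0.3 0 0 0;0 0 0 0 0 0;0 0 0 0 0 0;0 0 0 0 0 0"}}

```text
time: 34.85
tool_pos: [0.5991, -0.0128, 0.2186]
ee_rot: [3.142, 0.0, 1.413]
wrist_force: [0.1, -0.5, -0.6]
width: 0.0076
```

Call:
{"op": "step_arm", "data": {"increments": "0 0 0.3 0 0 0;0 0 0.3 0 0 0;0 0 0.2 0 0 0;0 0 0 0 0 0;0 0 0 0 0 0"}}

```text
time: 35.35
tool_pos: [0.599, -0.0128, 0.2105]
ee_rot: [-3.141, 0.0, 1.413]
wrist_force: [-0.0, -0.7, -1.0]
width: 0.0077
```

```bash
python3 -c "
from K import *
delta([*kp(-.4,.1),.165],yk+np.pi/2); print(get_obs()['wrist_torque'])
o,im,C=shot('wrist'); np.savez('w12.npz',im=im,P=C['P'])
z=o['tool_pos'][2]; C['P']=np.array(calibration('wrist')['tool_from_camera'])
print('foot z',z-.1047)
print('slot pred',proj(C,[[.02,-.006,z-.11],[.02,.006,z-.11],[.024,-.01,z-.11],[.024,.01,z-.11]]).round(1).tolist())
g=cv2.cvtColor(im,cv2.COLOR_RGB2GRAY).astype(int)
for r in list(range(164,182)): print(r,g[r,240:274])
"
```

```text
t 35.35 pos [ 0.599  -0.0128  0.2105] rot [-3.1414e+00  1.0000e-04  1.4134e+00] w 0.0077 F [-0.  -0.7 -1. ] q [-0.12  0.2   1.24 -0.    1.71  0.04]
tool cm [-0.15  0.15  4.55] rot [-0.0002  0.0001  0.0006]
[-0.03090184 -0.09193715  0.08544928]
foot z 0.10576085753023017
slot pred [[249.3, 172.0], [262.1, 172.0], [244.9, 167.8], [266.4, 167.8]]
164 [128 131 131 131 129 130 131 129 128 130 130 129 130 129 130 130 130 130
 128 130 127 129 129 128 129 130 128 130 130 132 129 128 130 132]
165 [129 129 130 128 131 128 128 129 129 131 131 132 127 129 133 128 133 130
 129 128 132 131 127 131 133 130 128 130 128 126 128 130 133 129]
166 [128 129 130 129 131 130 131 132 130 128 132 129 130 129 131 127 128 130
 128 131 130 127 130 130 127 129 132 129 132 127 127 130 129 128]
167 [128 132 126 128 130 130 128 130 130 130 130 127 129 129 128 129 130 131
 126 127 130 129 128 129 126 130 130 128 128 127 127 125 127 126]
168 [124 124 125 122 126 124 122 124 126 121 125 122 125 122 124 123 123 120
 126 126 126 125 127 124 125 124 125 125 124 124 122 126 124 124]
169 [113 110 114 108 109 112 111 101 10
[... 1119 characters left out ...]
44 146 145 142 144  78  60  55  85  94  35  53  55  54  57  53
  58  56  56  56  47  39  82  86  57  55  76 144 143 144 145 144]
178 [144 143 144 142 144 143 141  78  59  56  85 110  40  53  57  54  55  54
  56  54  57  55  50  39  83  84  59  56  76 141 142 144 140 140]
179 [143 142 142 143 142 143 140  75  60  61  87 110  40  61  56  54  56  49
  57  58  55  56  60  41  84  85  56  57  79 145 143 142 141 140]
180 [145 144 141 145 141 141 143  71  57  53  86 107  37  57  42  41  39  43
  41  47  44  49  60  40  85  84  56  57  75 142 142 141 142 140]
181 [143 141 145 143 143 142 141  70  56  55  85 110  35  53  41  42  43  40
  38  45  39  44  53  36  81  83  55  56  76 140 143 140 139 141]
```

Call:
{"op": "step_arm", "data": {"increments": "0 0 0.2 0 0 0;0 0 0.3 0 0 0;0 0 0.3 0 0 0;0 0 0.3 0 0 0;0 0 0.2 0 0 0"}}

```text
time: 35.9
tool_pos: [0.5989, -0.0128, 0.197]
ee_rot: [-3.141, 0.0, 1.413]
wrist_force: [-0.0, 0.7, -1.0]
width: 0.0077
```

Call:
{"op": "step_arm", "data": {"increments": "0 0 0.3 0 0 0;0 0 0.3 0 0 0;0 0 0.3 0 0 0;0 0 0.3 0 0 0;0 0 0.2 0 0 0"}}

```text
time: 36.4
tool_pos: [0.599, -0.0128, 0.1832]
ee_rot: [-3.141, 0.0, 1.413]
wrist_force: [-0.2, -0.3, -1.6]
width: 0.0077
```

Foot is about 31 mm below the slab with no contact. Continuing.

Call:
{"op": "step_arm", "data": {"increments": "0 0 0.3 0 0 0;0 0 0.4 0 0 0;0 0 0.4 0 0 0;0 0 0.4 0 0 0;0 0 0.3 0 0 0"}}

```text
time: 36.9
tool_pos: [0.5989, -0.0128, 0.165]
ee_rot: [-3.141, 0.0, 1.413]
wrist_force: [-0.9, 0.3, -0.9]
width: 0.0076
```

Call:
{"op": "step_arm", "data": {"increments": "0 0 0.1 0 0 0;0 0 0 0 0 0;0 0 0 0 0 0;0 0 0 0 0 0;0 0 0 0 0 0"}}

```text
time: 37.4
tool_pos: [0.5992, -0.0129, 0.1649]
ee_rot: [3.141, 0.0, 1.413]
wrist_force: [0.1, -0.1, -0.3]
width: 0.0073
```

```bash
python3 -c "
from K import *
delta([.599,-.0128,.1647],yk+np.pi/2); print(get_obs()['wrist_torque'])
o,im,C=shot('wrist'); z=o['tool_pos'][2]
g=cv2.cvtColor(im,cv2.COLOR_RGB2GRAY).astype(int)
C['P']=np.array(calibration('wrist')['tool_from_camera'])
print(proj(C,[[.018,0,z-.11],[.02,0,z-.11],[.024,0,z-.11]]).round(1).tolist())
for r in range(178,200,2): print(r,g[r,238:276])
from brick import bricks
M=lambda p:(Rk.T@(np.array(p)/1000-S)*1000).round(1)
o,im,C=shot('top')
for b,r in bricks(im,C,.045,box=(90,210,170,285)): print('loose left on table?',b,r)
cv2.imwrite('pics/end_top.png',im[:,:,::-1])
"
```

```text
t 37.4 pos [ 0.5992 -0.0129  0.1649] rot [3.1411e+00 1.0000e-04 1.4132e+00] w 0.0073 F [ 0.1 -0.1 -0.3] q [-0.12  0.21  1.32 -0.    1.62  0.04]
tool cm [ 0.   -0.02  0.02] rot [0.0005 0.0001 0.0005]
[-0.04913502 -0.04225218  0.00264326]
[[255.4, 186.5], [255.4, 184.1], [255.4, 179.2]]
178 [127 126 127 124 130 127 126 127 129 128 127 125 126 128 129 127 128 125
 126 128 125 129 130 127 126 127 129 128 128 126 131 127 127 127 127 128
 128 128]
180 [125 126 126 128 129 127 125 129 130 125 128 126 126 127 128 124 127 128
 128 126 127 125 125 128 127 126 127 127 127 128 129 128 126 124 126 125
 130 127]
182 [124 122 124 124 126 124 123 125 124 125 123 125 128 123 125 126 121 128
 122 124 123 125 124 123 121 126 124 124 124 127 124 125 125 123 125 124
 124 124]
184 [116 113 113 113 114 114 115  81  82  82  84  83  85  88  86  83  84  79
  83  84  81  84  82  84  82  81  82  83  80  81  81  79  84 110 113 115
 113 114]
186 [143 144 142 144 145 141 142  56  56  57  68 115  76  61  58  63  65  63
  66  66  60  64  68  64  59  58  63 109 101  57  58  55  95 142 141 142
 142 143]
188 [142 141 1
[... 245 characters left out ...]
43  42  33  34 107  82  52  55  55  96 142 144 139
 144 142]
192 [141 141 141 141 140 142 139  49  57  49  56 113  60  32  32  44  40  44
  39  41  39  38  42  41  40  35  32 104  82  52  56  51  98 143 139 140
 142 143]
194 [142 141 141 140 138 142 138  56  54  51  57 116  57  34  32  41  42  43
  41  39  37  43  40  42  39  36  40 108  83  51  54  57 118 142 141 142
 136 142]
196 [141 143 141 139 143 141 141  71  56  54  55 118  54  30  37  41  40  40
  40  40  40  41  39  40  37  36  34 103  81  53  51  55 118 141 142 139
 139 138]
198 [141 141 141 138 141 139 139  71  53  53  51 113  58  35  34  35  36  39
  40  38  40  36  37  36  41  35  36 105  82  52  53  55 114 140 143 139
 139 138]
```

```bash
python3 -c "
from bench import *
print(close_job()); o=get_obs(); print(o['time'],o['tool_pos'],o['wrist_force'],o['width'])"
```

```text
the job is handed in; nothing more can be done
None
the job is handed in; nothing more can be done
```

Both loose bricks are in the two empty outlines. The blue tile is held upright in the slot, with its foot about 50 mm below the slab top. I handed the job in at about 37.5 s of the 67 s allowed.

**Last checks**
- **Tile:** foot height is about 60 mm, worked out from the arm's height reading, so it clears the chamber floor by about 40 mm. The wrist force was about 0–1 N, so it isn't pressing on the slot. The last wrist picture, checked numerically, shows slot clearance on both long sides and at the end the camera can see.
- **Bricks:** the picture after the second placing shows a closed pinwheel with even joints of about 5 mm. The top camera finds no brick left on the table. After placing I checked positions numerically only for the brick at place_b, which was within about 1.5 mm of its outline. The brick at place_a I judged from the picture.
- **Rest of the scene:** after lifting the tile I did not look again at the other two tiles, the jars or the bowl. Nothing touched them during the moves.

**Disagreement:** arm positions and the wrist camera differed by about 1.5 mm on where the tile sat over the slot. I aligned it by comparing foot and slot in the same picture, and it went in without contact. I reached the limit of 12 viewed pictures before the insertion, so the insertion checks are numerical only.

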